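Fill a batch of doughnut bars

ROBOT

A 6-joint arm with a two-finger parallel gripper is mounted at the origin on the work surface. World frame = base frame: x ahead of the robot, y to its left, z up, the work surface at z = 0. Lengths are in m, angles in rad, forces in N, time in s.
With the tool pointing down it reaches from about 0.4 to 0.925 m from the base axis. Payload 3.4 kg.
Tool frame: the origin (TCP) lies midway between the tips of the shut fingers; the grasp point (between the pads) lies 19 mm behind it; z points along the fingers, y is the line along which they close (so a half turn about z gives the same grasp; the last joint's range is limited). The gripper opens to 85 mm and grips with 20 to 120 N. Pads are 22 mm wide; open, the fingers measure 114 mm over their backs; the gripper's body (76 mm by 85 mm) begins 54 mm behind the grasp point. The pads swing forward as they close: fully open they stand 13 mm farther back than shut.
Start: joints at [-1.363, 0.307, 1.506, -0, 1.328, -0.073], TCP at [0.159, -0.552, 0.231] pointing down, gripper open.
Joint ranges: [-3.12, 3.12], [-1.05, 2.28], [0.14, 2.33], [-1.42, 4.57], [0.1, 2.73], [-2.68, 2.68]. Speed limits (rad/s): [2.57, 2.57, 3.14, 3.14, 3.14, 3.14].

INTERFACE

Orientations are given as a rotation vector (axis times angle).
In Python, from station import manip gives the robot as it stands. The module is installed in compiled form; this text tells all that it offers.
- The arm moves only by the tool drive_tool, never from a script. Its argument "commands" is a list of rows, each a list of 7 numbers: the closure, from -1 (fully open) to 1 (shut), so that 0 is half open, then the shift along the tool's x, y, z in m, then the turn, a rotation vector about the tool's x, y, z in degrees. In form: [[grip, x, y, z, rx, ry, rz], ...]. A call has 1 to 10 rows; each row is the pose to reach, as a shift and turn from the pose commanded when the call began, along the tool's axes at that moment; what a row does not reach only later rows make up. A row lasts 1/12 s, in which the tool goes at most 41.7 mm and 7.16 degrees, less where a joint would pass 70% of its speed; a pose out of reach is approached as far as the arm can. A call with a gripper value outside its range is refused whole. The fingers move at their own pace and stop on an object; "grip_force" is the grip in N (left out, the last holds). Time passes only in rows, so rows that repeat a pose let the fingers close. It gives the time, the measured TCP pose, the force, the opening and the grip force at its end, in the units of the state.
- manip.sense(): the state, without advancing time (a new reading comes with each control period).
- manip.camera(name): name is "scene" or "top"; returns a dict with "image" (400x640x3 uint8, red, green, blue), "z_map" (400x640 float32, m along the optical axis (not along the pixel's ray), 0 where there is no reading), "K" (3x3 intrinsics, pixels), "k1" (the pictures are not rectified: a ray, as slopes to the right and down, at radius r is drawn at 1 + k1 r^2 times it, then the intrinsics apply), "rvec" (rotation vector, rad) and "tvec" (3), from world to camera coordinates, as OpenCV has them. Camera axes: x right, y down, z forward; pixel columns grow to the right and rows downward; lengths in m; the calibration is good to about 2 mm. A picture is of the moment at which its call begins.
- manip.hand_in(): hands the job in; it is judged then, once.
Trained networks look in a picture, given as the dict that the camera call returned (one of the last four; its "shot" number tells which), for a name from the list of things; names that differ only in an ending like _2 or _b are one class to them, and where a whole thing is asked for, a point or a joint stands for the part that bears it (a point fixed in the world has none). Each returns a list of dicts, best first, with "score" (0 to 1); they miss things now and then, are a little off and sometimes report something else, mostly with a low value. They report only what shows in the picture. A call takes as long as a camera call.
- manip.spot_in(picture, label): "location" ([column, row] in pixels, amid what is visible of it).
The state is a dict: "time": time; "qpos": joint angles; "qd": joint speeds; "joint_torque": joint torques, N m; "ee_pos": TCP position; "orientation": TCP orientation; "wrist_force": force on the tool from outside, world axes, zero at the start; "torque": the same for the moment, N m; "grip_width": finger opening in m; "gripper_force": force on a finger pad.
Only numpy, scipy, OpenCV 4.12 (cv2) and the standard library are available. Lean on these libraries where they do the work, as an engineer would, in place of code of your own. Each camera call takes 0.05 s, during which the arm holds its last target. There are 200 camera calls.

TASK

Pull out the filler's slide, lay every doughnut bar from the cooling rack flat in a nest of its own, and push the slide fully home under the needles. Then charge the pump with three full strokes of the hand lever, letting it right up after each, and press the pedal down to its stop for a moment with all the bars in their nests. Let the pedal up, pull the slide out, and lay all the filled bars flat in the sheet pan; leave the jar and the dredger where they stand.

Things in the scene. Friction and masses are not known exactly. Their poses are not given: they have to be found in the camera images.
- bar1: doughnut bar, brown with a pale band round its sides, 100 long (its x) x 38 wide (y) x 30 high (z) mm, 70 g, rigid; all bars are alike and the same either end first. Origin: centre of its underside. None if absent (2 to 4 are present). Starts on the cooling rack, its underside 18 mm above the worktop
- bar2: doughnut bar, brown with a pale band round its sides, 100 long (its x) x 38 wide (y) x 30 high (z) mm, 70 g, rigid; all bars are alike and the same either end first. Origin: centre of its underside. None if absent (2 to 4 are present). Starts on the cooling rack, its underside 18 mm above the worktop
- bar3: doughnut bar, brown with a pale band round its sides, 100 long (its x) x 38 wide (y) x 30 high (z) mm, 70 g, rigid; all bars are alike and the same either end first. Origin: centre of its underside. None if absent (2 to 4 are present). Starts on the cooling rack, its underside 18 mm above the worktop
- bar4: doughnut bar, brown with a pale band round its sides, 100 long (its x) x 38 wide (y) x 30 high (z) mm, 70 g, rigid; all bars are alike and the same either end first. Origin: centre of its underside. None if absent (2 to 4 are present). Starts on the cooling rack, its underside 18 mm above the worktop
- filler: bench-top doughnut filler fixed to the worktop. Origin: on the worktop under the middle of the needle head; -x is its front (robot's side), +y its pedal side, -y its pump side; may be turned a few degrees. Needle head: block 250 (y) x 44 (x) mm, underside 144 mm high, needles down to 99 mm; sinks 45 mm with the pedal. Columns 95 mm behind the origin, 145 mm either side; yoke behind the head from 225 mm, hopper to 380 mm high
- tray (a joint): position of the loading slide in m: 0 = home (nests under the needles, at its rear stop), 0.15 = pulled fully out towards the robot's side along the filler's -x (front stop). Takes about 4 N to move and stays where it is left; starts part way in. A tray 112 (x) x 286 (y) mm with a rim 8 mm high, floor 45 mm above the worktop
- tray_knob (a point): centre of the top of the slide's pull knob: an upright black cylinder 22 mm thick, 62 mm tall, its top 109 mm above the worktop, 90 mm in front of the line of nests, midway across the slide (it moves with the slide)
- lever (a joint): angle of the pump's sprung hand lever in rad: 0 = up (at rest), 0.80 = down at its stop; hinge axis along the filler's y, at x = +85, y = -205, z = 175 mm from the filler's origin. A full stroke goes past 0.70 and back to under 0.10. It springs back up when let go; pressing at the grip takes about 6 N at the top to 13 N at the stop
- lever_grip (a point): point on the top of the lever's round rubber grip (26 mm thick, 70 mm long, its end 165 mm from the hinge), 135 mm from the hinge. Up, the lever points from the hinge to the filler's front, 0.60 rad above level, this point 262 mm above the worktop; down, 0.20 rad below level, this point 161 mm high. Press it from above
- pedal (a joint): angle of the filler's sprung foot pedal in rad: 0 = up (at rest), 0.30 = fully down at its stop (0.27 counts as down). Hinge axis along the filler's y, at x = +60, y = +250, z = 34 mm from the filler's origin. Springs back when let go; pressing at the pad takes about 8 N at the top to 19 N at the stop. It drives the needle head down 150 mm per rad
- pedal_pad (a point): middle of the ribbed rubber tread on top of the pedal, a plate 118 mm long (filler's x) and 76 mm wide, hinged at its rear and raised at the front. This point lies 85 mm in front of the hinge, 71 mm above the worktop with the pedal up and about 46 mm with it down. Press it from above, following it
- cooling_rack: loose wire cooling rack, 300 (x) x 220 (y) mm, top 18 mm above the worktop, no rim. Origin: centre of its underside. It stands to the left or to the right of the filler's slide, the sheet pan on the other side
- sheet_pan: loose aluminium sheet pan, 300 (x) x 220 (y) mm outside, walls 3 mm thick and 25 mm high, floor 3 mm thick, empty at the start. Origin: centre of its underside
- jam_jar: bystander: jar 76 mm wide, 110 mm tall. Origin: centre of its underside
- dredger: bystander: round sugar dredger 66 mm wide, 105 mm tall. Origin: centre of its underside
- nest0 (a point): middle of the floor of nest 0 of the slide, 45 mm above the worktop (moves with the slide). A nest is a trough along the filler's x, 106 long and 44 wide inside, with side lips 3 mm thick and 6 mm high; four nests stand side by side 70 mm apart along the filler's y
- nest1 (a point): middle of the floor of nest 1 of the slide, 45 mm above the worktop (moves with the slide). A nest is a trough along the filler's x, 106 long and 44 wide inside, with side lips 3 mm thick and 6 mm high; four nests stand side by side 70 mm apart along the filler's y
- nest2 (a point): middle of the floor of nest 2 of the slide, 45 mm above the worktop (moves with the slide). A nest is a trough along the filler's x, 106 long and 44 wide inside, with side lips 3 mm thick and 6 mm high; four nests stand side by side 70 mm apart along the filler's y
- nest3 (a point): middle of the floor of nest 3 of the slide, 45 mm above the worktop (moves with the slide). A nest is a trough along the filler's x, 106 long and 44 wide inside, with side lips 3 mm thick and 6 mm high; four nests stand side by side 70 mm apart along the filler's y

How it is judged:
By the outcome, as a careful person would: the job done as asked, in the order asked, and still so for the second after the job is handed in, with the robot touching nothing.
Of bar1, bar2, bar3, bar4 only 2 to 4 are there at a start; the rules pass over those that are not, and their reading is None.
At some moment in a run one of bar1, bar2, bar3, bar4, sheet_pan may be knocked a few centimetres aside while the robot is not near it.
It also fails if it takes over 210 s, if anything falls off the work surface, if the arm or the gripper's body presses on something with over 40 N, if the wrist force passes 120 N, or if a joint passes its speed limit or range.

## Working session

There is one attempt and no reset: what is moved stays moved. The work goes in short steps, Python scripts to look and compute and a tool call to move; the robot and the scene stay as the last step left them, time stands still between calls to the robot, and variables do not carry over. Pictures are saved under pics/ and viewed, at most 14 in all, crops included, and the job is handed in when it is done.

Besides the shell and the picture viewer there is one more tool, called after "Emit:" as name(argument=value, ...) on one line, values as JSON. drive_tool: Moves the arm, as the interface text tells. Its arguments: {"type":"object","properties":{"commands":{"type":"array","items":{"type":"array","items":{"type":"number"}}},"grip_force":{"type":"number"}},"required":["commands"]}

```bash
mkdir -p pics
cat > h.py <<'E'
import numpy as np, cv2
from scipy.spatial.transform import Rotation as R
from station import manip
def save(p,n): cv2.imwrite('pics/'+n,p['image'][:,:,::-1])
def cam(p):
    Rm=cv2.Rodrigues(np.array(p['rvec'],float))[0]; return Rm,np.array(p['tvec'],float)
def rays(p,uv):
    K=np.array(p['K']);d=np.array([p['k1'],0,0,0,0],float)
    u=cv2.undistortPointsIter(np.array(uv,float).reshape(-1,1,2),K,d,None,None,(3,50,1e-9)).reshape(-1,2)
    return np.c_[u,np.ones(len(u))]
def cloud(p):
    h,w=p['z_map'].shape
    v,u=np.mgrid[:h,:w]
    r=rays(p,np.c_[u.ravel(),v.ravel()])
    Rm,t=cam(p); X=(r*p['z_map'].ravel()[:,None]-t)@Rm
    X[p['z_map'].ravel()==0]=np.nan
    return X.reshape(h,w,3)
def atz(p,uv,z):
    Rm,t=cam(p); d=rays(p,uv)@Rm; o=-t@Rm
    return o+d*((z-o[2])/d[:,2])[:,None]
def proj(p,X):
    Rm,t=cam(p); c=np.atleast_2d(X)@Rm.T+t; x=c[:,:2]/c[:,2:]; r2=(x**2).sum(1,keepdims=True)
    x=x*(1+p['k1']*r2); K=np.array(p['K']); return x*[K[0,0],K[1,1]]+K[:2,2]
def totool(X,pos=None):
    s=manip.sense(); return R.from_rotvec(s['orientation']).inv().apply(np.array(X)-s['ee_pos'])
E
python3 - <<'E'
from h import *
for c in ['top','scene']:
    p=manip.camera(c); save(p,c+'0.png'); C=cloud(p)
    print(c,p['K'],p['k1'],cam(p)[0].round(3).tolist(),(-cam(p)[1]@cam(p)[0]).round(3))
    for l in ['bar1','filler','tray_knob','lever_grip','pedal_pad','cooling_rack','sheet_pan','jam_jar','dredger','nest0']:
        for d in manip.spot_in(p,l)[:5]:
            u,v=np.round(d['location']).astype(int); print(l,round(d['score'],2),u,v,C[v,u].round(3))
print(manip.sense())
E
```

```text
top [[483.70545112   0.         322.49341956]
 [  0.         483.70545112 193.68883142]
 [  0.           0.           1.        ]] 0.034814145576778976 [[-0.001, -1.0, 0.009], [-0.998, 0.001, -0.066], [0.066, -0.009, -0.998]] [ 0.461 -0.009  1.706]
bar1 0.86 431 254 [ 0.364 -0.392  0.049]
bar1 0.82 429 226 [ 0.459 -0.389  0.043]
bar1 0.69 314 179 [0.621 0.006 0.047]
bar1 0.68 376 210 [ 0.515 -0.213 -0.002]
filler 0.71 314 142 [0.755 0.006 0.013]
tray_knob 0.67 314 176 [0.632 0.006 0.042]
lever_grip 0.57 380 155 [ 0.674 -0.196  0.248]
lever_grip 0.55 315 180 [0.617 0.002 0.048]
pedal_pad 0.69 241 157 [0.695 0.256 0.058]
cooling_rack 0.82 406 232 [ 0.438 -0.317  0.001]
sheet_pan 0.92 221 235 [ 0.428  0.332 -0.003]
jam_jar 0.71 189 161 [0.675 0.42  0.105]
dredger 0.47 379 159 [ 0.66  -0.192  0.262]
nest0 0.83 315 180 [0.617 0.002 0.048]
scene [[435.84961664   0.         325.05247927]
 [  0.         435.84961664 195.88080722]
 [  0.           0.           1.        ]] -0.11021495325211333 [[-0.93, -0.368, -0.016], [-0.292, 0.762, -0.578], [0.225, -0.533, -0.816]] [0.262 0.705 1.276]
bar1
[... 487 characters left out ...]
0.631 0.009 0.044]
{'time': 1.1, 'qpos': array([-1.36352603e+00,  3.06788380e-01,  1.50642357e+00,  1.92234202e-06,
        1.32840602e+00, -7.34895336e-02]), 'qd': array([ 0.00057038,  0.00181042, -0.00049152, -0.00065226,  0.00017147,
       -0.0002367 ]), 'joint_torque': array([-4.56820462e-04, -4.57501781e+01, -2.52339184e+01, -8.57262353e-05,
        1.00927053e-03, -5.20510994e-06]), 'ee_pos': array([ 0.15930498, -0.55248023,  0.23130265]), 'orientation': array([-3.11066349e+00, -4.39565187e-01, -2.67139992e-07]), 'wrist_force': array([0.16349919, 0.74644581, 0.81314188]), 'torque': array([ 0.03416548,  0.04721619, -0.01759677]), 'gripper_force': 0.0, 'grip_width': 0.08512207649412762}
```

View pics/top0.png

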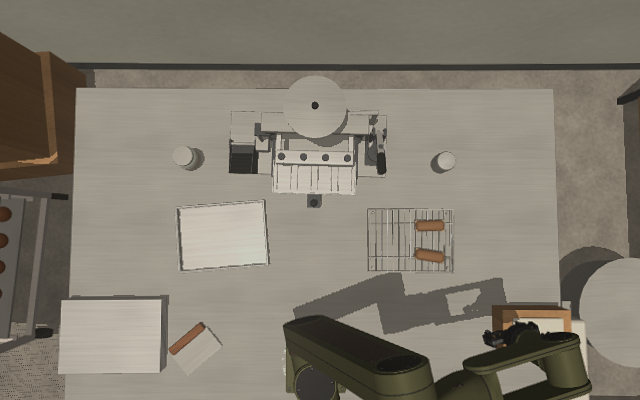

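View pics/scene0.png

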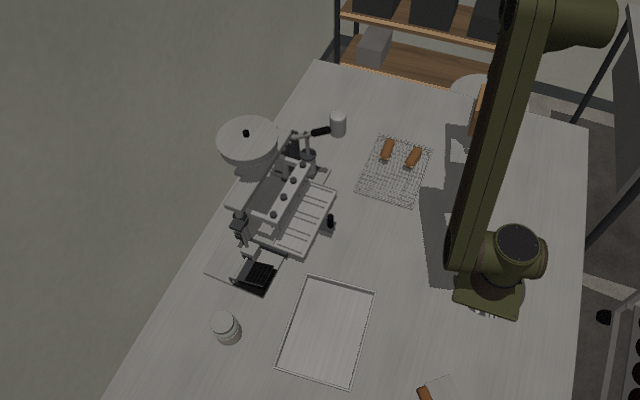

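The top view shows two bars on the rack at (430,225) and (430,256), the knob at (314,201), the pan centred at (223,236), the pedal at (243,158), the lever grip at (380,160) and the dredger at (446,161). The rack is on the robot's right. The brown thing at (187,340) is not on the rack.

```bash
cat >> h.py <<'E'
def bars(p,z=0.048,lo=(-1,-1),hi=(2,2)):
    C=cloud(p); im=p['image'].astype(int)
    m=((im[...,0]-im[...,2]>45)).astype(np.uint8)
    n,L,st,ce=cv2.connectedComponentsWithStats(m); out=[]
    for i in range(1,n):
        if st[i,4]<60: continue
        v,u=np.nonzero(L==i); X=atz(p,np.c_[u,v],z)[:,:2]
        (c,(w,h),a)=cv2.minAreaRect((X*1000).astype(np.float32))
        if w<h: a+=90
        if lo[0]<c[0]/1000<hi[0]: out.append((np.round(c),round(max(w,h)),round(min(w,h)),round((a+90)%180-90,1),st[i,4],round(float(np.nanmedian(C[v,u,2])),3)))
    return out
E
python3 - <<'E'
from h import *
p=manip.camera('top'); C=cloud(p); im=p['image'].astype(int)
for b in bars(p): print(b)
# knob: dark pixels near (314,201)
def blob(u0,u1,v0,v1,zlo,zhi,dark=None):
    sub=C[v0:v1,u0:u1]; m=(sub[...,2]>zlo)&(sub[...,2]<zhi)
    if dark: m&=im[v0:v1,u0:u1].sum(2)<dark
    return sub[m]
k=blob(300,330,190,215,.095,.125); print('knob',len(k),k.mean(0).round(4),k.min(0).round(3),k.max(0).round(3))
t=blob(265,365,165,200,.03,.065); (c,s,a)=cv2.minAreaRect((t[:,:2]*1000).astype(np.float32)); print('tray',c,s,a)
s_=blob(225,275,150,180,.03,.09,200); (c,s,a)=cv2.minAreaRect((s_[:,:2]*1000).astype(np.float32)); print('pedal',c,s,a,s_[:,2].min(),s_[:,2].max())
g=blob(370,395,145,178,.2,.3,200); print('grip',len(g),g.mean(0).round(3),g.min(0).round(3),g.max(0).round(3))
# head knobs
h=[(281,157),(304,157),(325,158),(347,158)]
gray=im.sum(2); H=[]
for u,v in h:
    w=np.clip(330-gray[v-6:v+7,u-6:u+7],0,None); vv,uu=np.mgrid[v-6:v+7,u-6:u+7]; H.append(((w*uu).sum()/w.sum(),(w*vv).sum()/w.sum()))
    print(C[v,u].round(3))
X=atz(p,H,C[157,304,2]); print(X.round(4))
pan=blob(170,275,195,275,.012,.04); (c,s,a)=cv2.minAreaRect((pan[:,:2]*1000).astype(np.float32)); print('pan',c,s,a,len(pan))
cv2.imwrite('pics/c1.png',cv2.resize(p['image'][90:215,220:460,::-1],None,fx=3.3,fy=3.3,interpolation=cv2.INTER_CUBIC))
E
```

```text
(array([859., 992.]), 387, 191, 6.2, np.int32(1031), -0.418)
(array([ 462., -388.]), 96, 34, 90.0, np.int32(283), 0.046)
(array([ 360., -387.]), 96, 35, 80.6, np.int32(275), 0.046)
(array([ 145., -743.]), 226, 72, 88.1, np.int32(737), 0.099)
(array([ 85., 434.]), 132, 26, -50.0, np.int32(322), 0.021)
knob 34 [0.5379 0.0089 0.1073] [ 0.529 -0.001  0.101] [0.549 0.019 0.112]
tray (611.111328125, 5.6713714599609375) (119.08988189697266, 298.6866760253906) 0.11871624737977982
pedal (681.153564453125, 227.69754028320312) (78.3421859741211, 129.06005859375) 0.8342989087104797 0.031925093946720835 0.08441283652702448
grip 172 [ 0.649 -0.198  0.259] [ 0.618 -0.213  0.22 ] [ 0.685 -0.186  0.279]
[0.676 0.108 0.193]
[0.677 0.036 0.186]
[ 0.674 -0.03   0.184]
[ 0.674 -0.1    0.186]
[[ 0.6778  0.1097  0.186 ]
 [ 0.678   0.039   0.186 ]
 [ 0.6758 -0.0301  0.186 ]
 [ 0.6738 -0.1026  0.186 ]]
pan (437.26068115234375, 333.53271484375) (252.87303161621094, 322.558349609375) 4.565910816192627 786
```

View pics/c1.png

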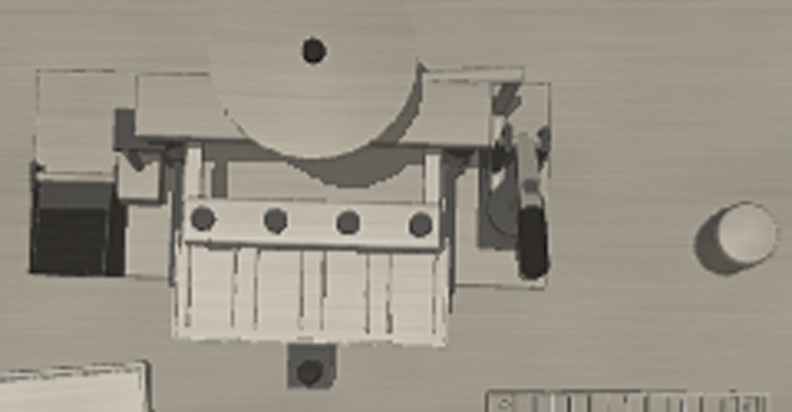

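Emit:
drive_tool(commands=[[-0.3, 0.3, -0.25, 0.02, 0, 0, 16.1], [-0.3, 0.3, -0.25, 0.02, 0, 0, 16.1], [-0.3, 0.3, -0.25, 0.02, 0, 0, 16.1], [-0.3, 0.3, -0.25, 0.02, 0, 0, 16.1], [-0.3, 0.3, -0.25, 0.02, 0, 0, 16.1], [-0.3, 0.3, -0.25, 0.02, 0, 0, 16.1], [-0.3, 0.3, -0.25, 0.02, 0, 0, 16.1], [-0.3, 0.3, -0.25, 0.02, 0, 0, 16.1], [-0.3, 0.3, -0.25, 0.02, 0, 0, 16.1], [-0.3, 0.3, -0.25, 0.02, 0, 0, 16.1]], grip_force=60)

```text
time: 1.98
ee_pos: [0.3799, -0.225, 0.2113]
orientation: [-3.139, -0.004, -0.002]
wrist_force: [0.1, 0.4, 0.1]
grip_width: 0.0553
gripper_force: 0.0
```

Emit:
drive_tool(commands=[[-0.3, 0.158, -0.233, 0.03, 0, 0, 1], [-0.3, 0.158, -0.233, 0.03, 0, 0, 1], [-0.3, 0.158, -0.233, 0.03, 0, 0, 1], [-0.3, 0.158, -0.233, 0.03, 0, 0, 1], [-0.3, 0.158, -0.233, 0.03, 0, 0, 1], [-0.3, 0.158, -0.233, 0.03, 0, 0, 1], [-0.3, 0.158, -0.233, 0.03, 0, 0, 1], [-0.3, 0.158, -0.233, 0.03, 0, 0, 1], [-0.3, 0.158, -0.233, 0.03, 0, 0, 1], [-0.3, 0.158, -0.233, 0.06, 0, 0, 1]])

```text
time: 2.82
ee_pos: [0.5407, 0.0036, 0.1558]
orientation: [3.14, -0.026, 0.017]
wrist_force: [0.5, -0.6, -0.2]
grip_width: 0.0556
gripper_force: 0.0
```

Run:
```python
from h import *
print(manip.sense()['ee_pos'])
p=manip.camera('scene'); cv2.imwrite('pics/s2.png',cv2.resize(p['image'][100:300,200:440,::-1],None,fx=3,fy=3))
```

```text
[0.54071897 0.00355144 0.15576315]
```

View pics/s2.png

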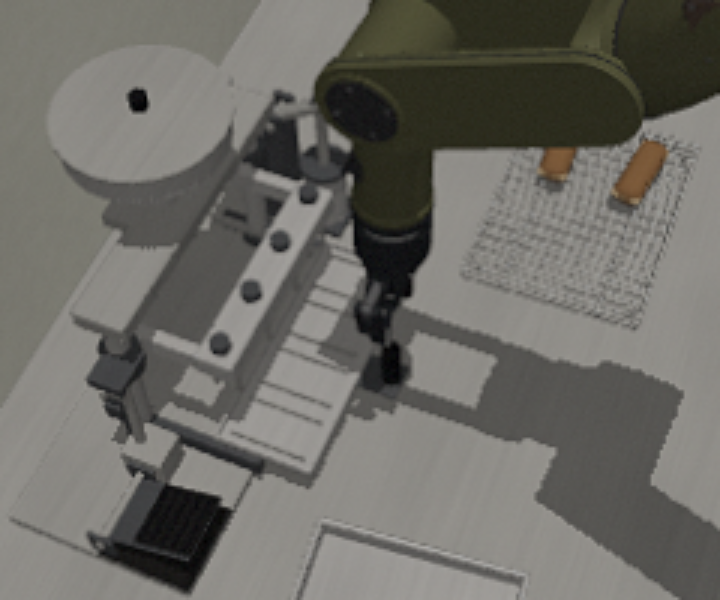

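The gripper stands over the knob, at crop pixel (385,350), with its fingers on either side. Next I lower, grip and pull.

Emit:
drive_tool(commands=[[-0.3, -0.002, 0, 0.03, 0, 0, 0], [-0.3, -0.002, 0, 0.06, 0, 0, 0], [-0.3, -0.002, 0, 0.075, 0, 0, 0], [-0.3, -0.002, 0, 0.075, 0, 0, 0], [1, -0.002, 0, 0.075, 0, 0, 0], [1, -0.002, 0, 0.075, 0, 0, 0], [1, -0.002, 0, 0.075, 0, 0, 0], [1, -0.002, 0, 0.075, 0, 0, 0], [1, -0.002, 0, 0.075, 0, 0, 0], [1, -0.002, 0, 0.075, 0, 0, 0]], grip_force=60)

```text
time: 3.7
ee_pos: [0.535, 0.0081, 0.0783]
orientation: [-3.134, 0.032, -0.004]
wrist_force: [-1.1, 16.5, 2.0]
grip_width: 0.0206
gripper_force: 58.5
```

Emit:
drive_tool(commands=[[1, -0.01, 0, 0, 0, 0, 0], [1, -0.025, 0, 0, 0, 0, 0], [1, -0.04, 0, 0, 0, 0, 0], [1, -0.055, 0, 0, 0, 0, 0], [1, -0.07, 0, 0, 0, 0, 0], [1, -0.08, 0, 0, 0, 0, 0], [1, -0.09, 0, 0, 0, 0, 0], [1, -0.09, 0, 0, 0, 0, 0]])

```text
time: 4.37
ee_pos: [0.4437, 0.0105, 0.0783]
orientation: [-3.132, 0.034, -0.004]
wrist_force: [-1.2, 23.2, 4.2]
grip_width: 0.0203
gripper_force: 62.0
```

Emit:
drive_tool(commands=[[1, -0.005, -0.002, 0, 0, 0, 0], [1, -0.01, -0.003, 0, 0, 0, 0], [1, -0.014, -0.003, 0, 0, 0, 0], [1, -0.017, -0.003, 0, 0, 0, 0], [1, -0.017, -0.003, 0, 0, 0, 0]])

```text
time: 4.78
ee_pos: [0.4363, 0.0108, 0.0784]
orientation: [-3.137, 0.032, -0.028]
wrist_force: [16.0, 12.2, -19.6]
grip_width: 0.0203
gripper_force: 60.1
```

Emit:
drive_tool(commands=[[-0.3, 0.003, 0, 0, 0, 0, 0], [-0.3, 0.003, 0, 0, 0, 0, 0], [-0.3, 0.003, 0, 0, 0, 0, 0], [-0.3, 0.003, 0, -0.04, 0, 0, 0], [-0.3, 0.003, 0, -0.08, 0, 0, 0], [-0.3, 0.003, 0, -0.12, 0, 0, 0], [-0.3, 0.003, 0.03, -0.12, 0, 0, -7], [-0.3, 0.003, 0.07, -0.12, 0, 0, -14], [-0.3, 0.003, 0.11, -0.12, 0, 0, -21], [-0.3, 0.003, 0.11, -0.12, 0, 0, -21]])

```text
time: 5.62
ee_pos: [0.4283, -0.1051, 0.1977]
orientation: [3.089, 0.55, 0.002]
wrist_force: [-0.4, 0.2, -0.7]
grip_width: 0.0556
gripper_force: 0.0
```

Run:
```python
from h import *
s=manip.sense(); print(s['ee_pos'],s['orientation'],s['grip_width'])
p=manip.camera('top'); C=cloud(p); save(p,'t3.png')
for b in bars(p): print(b)
m=(C[...,2]>.038)&(C[...,2]<.062)&(C[...,0]>.45)&(C[...,0]<.6)&(abs(C[...,1])<.18)
t=C[m][:,:2]*1000; print(cv2.minAreaRect(t.astype(np.float32)),np.percentile(t,[1,99],axis=0))
print(bars(manip.camera('scene')))
```

```text
[ 0.42833978 -0.10506406  0.19765286] [3.08942271e+00 5.49538220e-01 2.34141892e-03] 0.055633168766944366
(array([859., 992.]), 387, 191, 6.2, np.int32(1040), -0.419)
(array([ 462., -388.]), 96, 34, 90.0, np.int32(283), 0.045)
(array([ 360., -387.]), 96, 35, 80.6, np.int32(275), 0.046)
(array([ 105., -741.]), 230, 144, -89.8, np.int32(1582), 0.099)
(array([ 85., 434.]), 132, 26, -50.0, np.int32(322), 0.021)
((521.9067993164062, 9.3411865234375), (286.1783752441406, 140.2647247314453), 87.72975158691406) [[ 459.27980948 -131.07002091]
 [ 586.17781379  149.52664971]]
[(array([  514., -1180.]), 871, 41, -0.2, np.int32(732), -0.206), (array([   65., -1346.]), 285, 31, 89.9, np.int32(181), -0.207), (array([ 707., -799.]), 195, 20, 0.2, np.int32(127), -0.59), (array([ 361., -380.]), 100, 33, 80.8, np.int32(181), 0.044), (array([116., 410.]), 37, 26, -51.2, np.int32(131), 0.021)]
```

View pics/t3.png

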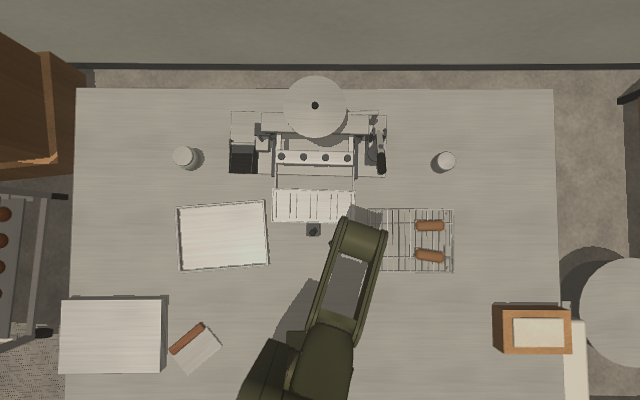

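The slide is out (tray at pixels 272–355 × 190–222) and two bars are still on the rack at (430,225) and (430,256). I'll go for the bar nearer the filler.

Emit:
drive_tool(commands=[[-0.7, -0.01, 0.03, 0.0, 0, 0, -7], [-0.7, -0.02, 0.06, 0.02, 0, 0, -14], [-0.7, -0.025, 0.09, 0.04, 0, 0, -21], [-0.7, -0.03, 0.12, 0.06, 0, 0, -28], [-0.7, -0.04, 0.15, 0.08, 0, 0, -35], [-0.7, -0.045, 0.18, 0.098, 0, 0, -42], [-0.7, -0.05, 0.21, 0.098, 0, 0, -49], [-0.7, -0.055, 0.24, 0.098, 0, 0, -56], [-0.7, -0.06, 0.265, 0.098, 0, 0, -63], [-0.7, -0.066, 0.277, 0.098, 0, 0, -70]])

```text
time: 6.55
ee_pos: [0.4626, -0.3868, 0.0985]
orientation: [2.216, 2.224, -0.0]
wrist_force: [0.5, 0.4, 0.2]
grip_width: 0.0726
gripper_force: 0.0
```

Emit:
drive_tool(commands=[[-0.7, 0, 0, 0, 0, 0, 0], [-0.7, 0, 0, 0, 0, 0, 0]])

```text
time: 6.72
ee_pos: [0.4608, -0.3834, 0.0982]
orientation: [-2.226, -2.215, -0.001]
wrist_force: [0.4, 0.1, -0.3]
grip_width: 0.0725
gripper_force: 0.0
```

Emit:
drive_tool(commands=[[-0.7, -0.002, 0.001, 0.03, 0, 0, 0], [-0.7, -0.002, 0.001, 0.055, 0, 0, 0], [-0.7, -0.002, 0.001, 0.075, 0, 0, 0], [-0.7, -0.002, 0.001, 0.075, 0, 0, 0], [1, -0.002, 0.001, 0.075, 0, 0, 0], [1, -0.002, 0.001, 0.075, 0, 0, 0], [1, -0.002, 0.001, 0.075, 0, 0, 0], [1, -0.002, 0.001, 0.075, 0, 0, 0], [1, -0.002, 0.001, 0.075, 0, 0, 0], [1, -0.002, 0.001, 0.075, 0, 0, 0]], grip_force=40)

```text
time: 7.55
ee_pos: [0.4633, -0.3867, 0.0252]
orientation: [2.22, 2.218, 0.001]
wrist_force: [1.2, 1.9, 6.8]
grip_width: 0.0374
gripper_force: 40.9
```

Emit:
drive_tool(commands=[[1, 0, 0, -0.03, 0, 0, 0], [1, 0, 0, -0.07, 0, 0, 0], [1, 0, 0, -0.11, 0, 0, 0], [1, 0, 0, -0.11, 0, 0, 0]])

```text
time: 7.88
ee_pos: [0.4662, -0.3902, 0.142]
orientation: [2.211, 2.21, 0.0]
wrist_force: [1.9, -1.2, -0.9]
grip_width: 0.0376
gripper_force: 40.5
```

Emit:
drive_tool(commands=[[1, 0.03, 0.006, -0.02, 0, 0, 7], [1, 0.06, 0.012, -0.02, 0, 0, 14], [1, 0.09, 0.018, -0.02, 0, 0, 21], [1, 0.12, 0.024, -0.02, 0, 0, 28], [1, 0.15, 0.03, -0.02, 0, 0, 35], [1, 0.18, 0.036, -0.02, 0, 0, 42], [1, 0.21, 0.042, -0.02, 0, 0, 49], [1, 0.24, 0.048, -0.02, 0, 0, 56], [1, 0.27, 0.053, -0.02, 0, 0, 63], [1, 0.292, 0.058, -0.02, 0, 0, 70]])

```text
time: 8.72
ee_pos: [0.5199, -0.0919, 0.1537]
orientation: [-3.095, -0.536, -0.001]
wrist_force: [0.1, -1.5, -1.2]
grip_width: 0.0374
gripper_force: 40.6
```

Emit:
drive_tool(commands=[[1, 0, 0, 0, 0, 0, 7], [1, 0, 0, 0.02, 0, 0, 14], [1, 0, 0, 0.04, 0, 0, 21], [1, 0, 0, 0.06, 0, 0, 21.3], [1, 0, 0, 0.06, 0, 0, 21.3], [1, 0, 0, 0.06, 0, 0, 21.3]])

```text
time: 9.22
ee_pos: [0.5192, -0.094, 0.0928]
orientation: [-3.141, 0.035, 0.004]
wrist_force: [-0.2, -0.3, -1.1]
grip_width: 0.0372
gripper_force: 40.5
```

Run:
```python
from h import *
s=manip.sense(); print(s['ee_pos'],s['orientation'],s['grip_width'])
p=manip.camera('top'); C=cloud(p)
# tray edges
m=(C[...,2]>.038)&(C[...,2]<.062)&(C[...,0]>.44)&(C[...,0]<.6)&(C[...,1]>-.03)&(C[...,1]<.17)
t=C[m][:,:2]*1000; print(cv2.minAreaRect(t.astype(np.float32)))
for b in bars(p,s['ee_pos'][2]+.022): print(b)
q=manip.camera('scene'); 
for b in bars(q,s['ee_pos'][2]+.022): print('s',b)
a=cv2.resize(p['image'][165:245,255:375,::-1],None,fx=5,fy=5,interpolation=cv2.INTER_CUBIC)[:, :600]
uv=proj(q,[.526,0,.05])[0].astype(int)
b=cv2.resize(q['image'][150:280,250:370,::-1],None,fx=4,fy=4,interpolation=cv2.INTER_CUBIC)
o=np.zeros((520,800,3),np.uint8); o[:,480-160:]=b; a2=cv2.resize(a,(320,213)); o[:213,:320]=a2
cv2.imwrite('pics/n1.png',b)
```

```text
[ 0.51921277 -0.09401203  0.09278777] [-3.14084351  0.03534439  0.00373779] 0.03719559680895398
((516.520751953125, 61.89822006225586), (183.5810089111328, 145.11537170410156), 86.86663055419922)
(array([843., 951.]), 372, 183, 6.2, np.int32(1151), -0.418)
(array([ 364., -371.]), 92, 33, 80.2, np.int32(279), 0.046)
(array([ 119., -712.]), 221, 139, -89.8, np.int32(1589), 0.1)
(array([100., 416.]), 127, 26, -50.1, np.int32(325), 0.021)
s (array([  636., -1075.]), 558, 36, 0.5, np.int32(476), -0.206)
s (array([   72., -1235.]), 270, 28, -88.6, np.int32(143), -0.207)
s (array([ 612., -717.]), 327, 19, -0.1, np.int32(211), -0.59)
s (array([  90., -699.]), 218, 70, -89.7, np.int32(250), 0.099)
s (array([ 356., -321.]), 97, 32, 81.0, np.int32(185), 0.045)
s (array([481., -91.]), 37, 28, -10.9, np.int32(74), 0.114)
s (array([124., 426.]), 35, 25, -50.2, np.int32(133), 0.021)
```

View pics/n1.png

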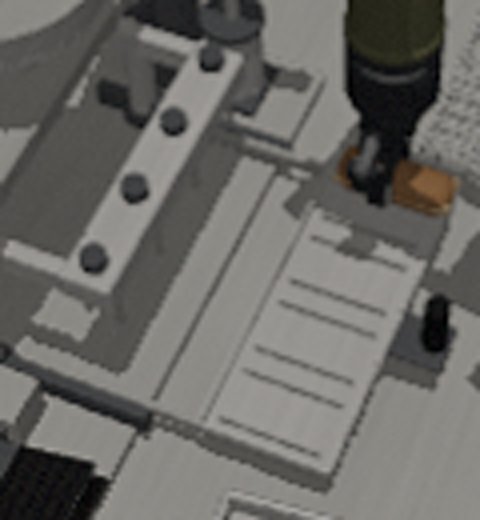

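The held bar is over the end nest, at crop pixel (400,180). I'll overlay the predicted tray, nest and bar outlines to check the fit.

```bash
cat >> h.py <<'E'
def overlay(items,box,f,name,c='scene'):
    p=manip.camera(c); u0,u1,v0,v1=box
    b=cv2.resize(p['image'][v0:v1,u0:u1,::-1],None,fx=f,fy=f,interpolation=cv2.INTER_CUBIC)
    for P,col in items:
        uv=(proj(p,P)+.5-[u0,v0])*f
        cv2.polylines(b,[np.round(uv).astype(np.int32)],True,col,1)
    cv2.imwrite('pics/'+name,b); return p
def rect(c,yaw,lx,ly,z):
    a=np.radians(yaw); r=np.array([[np.cos(a),-np.sin(a)],[np.sin(a),np.cos(a)]])
    q=np.array([[1,1],[1,-1],[-1,-1],[-1,1]])*[lx/2,ly/2]
    return np.c_[q@r.T+np.array(c)[:2],np.full(4,z)]
E
python3 - <<'E'
from h import *
s=manip.sense(); e=s['ee_pos']; y=-1.2; a=np.radians(y)
c=np.array([.526,.0093]); ya=np.array([-np.sin(a),np.cos(a)])
it=[(rect(c,y,.112,.286,.053),(0,255,0))]+[(rect(c+ya*k*.035,y,.106,.044,.051),(255,0,0)) for k in(-3,-1,1,3)]
it+=[(rect(e,y,.1,.038,e[2]+.023),(0,0,255)),(rect(e,y,.1,.038,e[2]-.007),(0,0,255))]
overlay(it,(285,375,165,280),5,'o1.png')
E
cd pics; python3 -c "
import cv2;a=cv2.imread('o1.png');print(a.shape)"
```

```text
(575, 450, 3)
```

View pics/o1.png

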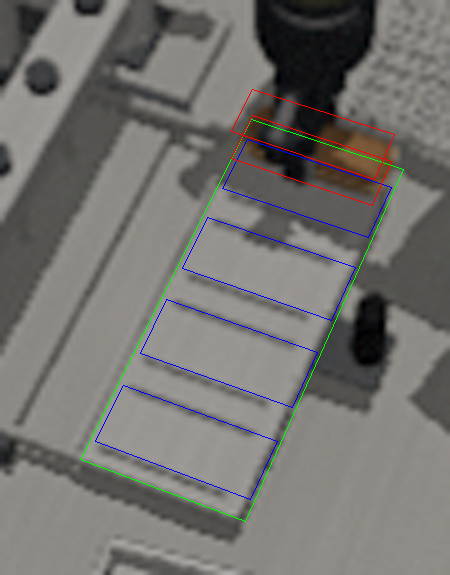

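Run:
```python
from h import *
p=manip.camera('top'); C=cloud(p); im=cv2.imread('pics/t3.png').astype(int).sum(2)
im0=cv2.imread('pics/top0.png').astype(int).sum(2)
def knob(im,v0,v1):
    sub=im[v0:v1,303:325]; vv,uu=np.mgrid[v0:v1,303:325]; m=sub<150
    return atz(p,[[uu[m].mean(),vv[m].mean()]],.109)[0].round(4),m.sum(),sub.min()
print(knob(im0,192,212),knob(im,220,240))
# tray edge column profiles
for u in (280,296,330,345):
    print(u,im[182:226,u].tolist())
print(im[205,262:365].tolist())
for v in (186,190,194,216,218,220,222,224): print(v,atz(p,[[296,v]],.053)[0].round(4))
```

```text
(array([0.5318, 0.0039, 0.109 ]), np.int64(7), np.int64(124)) (array([0.4386, 0.0075, 0.109 ]), np.int64(12), np.int64(126))
280 [446, 446, 446, 457, 454, 455, 425, 565, 580, 574, 579, 577, 574, 582, 581, 580, 575, 580, 579, 582, 581, 581, 578, 576, 586, 587, 591, 585, 576, 577, 584, 586, 582, 578, 574, 574, 578, 578, 588, 518, 440, 435, 442, 443]
296 [452, 455, 443, 461, 457, 468, 307, 461, 569, 575, 578, 537, 511, 508, 508, 510, 451, 441, 443, 445, 441, 482, 488, 490, 491, 415, 401, 397, 436, 442, 443, 443, 442, 443, 367, 343, 548, 585, 591, 478, 469, 436, 430, 436]
330 [460, 452, 458, 452, 449, 452, 456, 448, 478, 538, 551, 554, 533, 531, 532, 534, 443, 492, 505, 501, 504, 505, 504, 504, 505, 506, 415, 464, 480, 481, 480, 482, 442, 431, 432, 436, 433, 462, 564, 583, 532, 490, 451, 439]
345 [443, 443, 446, 455, 453, 446, 451, 450, 484, 550, 557, 549, 554, 557, 556, 557, 551, 557, 563, 563, 567, 570, 569, 567, 561, 560, 572, 578, 579, 564, 571, 583, 596, 620, 305, 121, 152, 165, 187, 195, 204, 208, 212, 217]
[485, 576, 228, 278, 471, 459, 453, 453, 453, 487, 430, 584, 578, 543, 388, 587, 577, 575, 576, 573, 576, 574, 573, 573, 574, 579, 588, 452, 346, 592, 584, 579, 581, 582, 490, 588, 584, 580, 581, 579, 581, 578, 578, 581, 579, 580, 580, 563, 440, 587, 581, 577, 579, 580, 534, 552, 577, 572, 576, 573, 572, 575, 572, 572, 568, 568, 567, 573, 504, 570, 570, 571, 570, 573, 487, 434, 576, 566, 569, 566, 568, 564, 566, 567, 566, 567, 576, 592, 412, 295, 324, 321, 340, 309, 465, 459, 459, 453, 454, 454, 452, 449, 451]
186 [0.5961 0.0674 0.053 ]
190 [0.5824 0.0674 0.053 ]
194 [0.5687 0.0674 0.053 ]
216 [0.4934 0.0672 0.053 ]
218 [0.4866 0.0672 0.053 ]
220 [0.4798 0.0672 0.053 ]
222 [0.473  0.0671 0.053 ]
224 [0.4662 0.0671 0.053 ]
```

Emit:
drive_tool(commands=[[1, 0.008, 0.0022, 0, 0, 0, 0], [1, 0.008, 0.0022, 0.01, 0, 0, 0], [1, 0.008, 0.0022, 0.02, 0, 0, 0], [1, 0.008, 0.0022, 0.026, 0, 0, 0], [1, 0.008, 0.0022, 0.03, 0, 0, 0], [1, 0.008, 0.0022, 0.033, 0, 0, 0], [1, 0.008, 0.0022, 0.033, 0, 0, 0]])

```text
time: 10.0
ee_pos: [0.5274, -0.0964, 0.0596]
orientation: [-3.141, 0.036, 0.003]
wrist_force: [-1.1, 0.3, 0.3]
grip_width: 0.0376
gripper_force: 40.5
```

Emit:
drive_tool(commands=[[1, 0, 0, 0.003, 0, 0, 0], [1, 0, 0, 0.005, 0, 0, 0], [1, 0, 0, 0.006, 0, 0, 0], [1, 0, 0, 0.006, 0, 0, 0]])

```text
time: 10.33
ee_pos: [0.5294, -0.0967, 0.0554]
orientation: [3.141, -0.036, 0.004]
wrist_force: [-0.4, 0.4, 5.8]
grip_width: 0.0374
gripper_force: 41.6
```

Emit:
drive_tool(commands=[[1, 0, 0, 0.001, 0, 0, 0], [1, 0, 0, 0.001, 0, 0, 0], [1, 0, 0, 0.001, 0, 0, 0]])

```text
time: 10.58
ee_pos: [0.5295, -0.0968, 0.0553]
orientation: [3.141, -0.036, 0.005]
wrist_force: [-1.6, 0.1, 12.2]
grip_width: 0.037
gripper_force: 42.5
```

Run:
```python
from h import *
s=manip.sense(); e=s['ee_pos']; print(e,s['wrist_force'],s['torque'])
y=-1.4;a=np.radians(y); c=np.array([.530,.0085]); ya=np.array([-np.sin(a),np.cos(a)])
it=[(rect(c,y,.112,.286,.053),(0,255,0))]
overlay(it,(290,375,165,270),6,'o2.png')
```

```text
[ 0.5294827  -0.09676629  0.05529035] [-1.64973498  0.05930703 12.23143311] [ 0.1550347   0.58931915 -0.03110513]
```

View pics/o2.png

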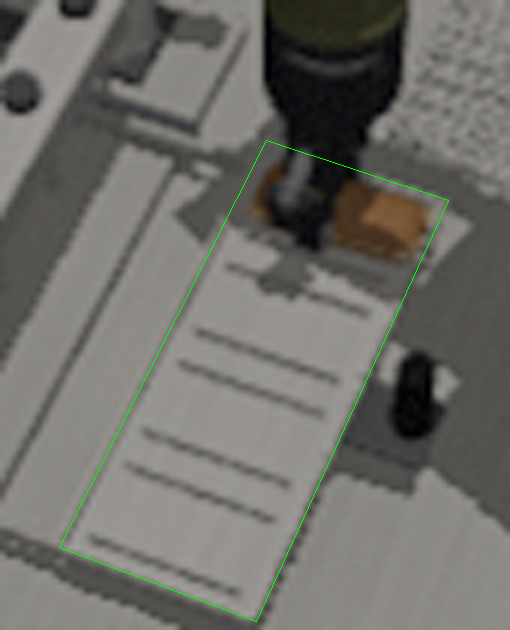

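Emit:
drive_tool(commands=[[1, 0, 0, -0.012, 0, 0, 0], [1, 0.003, 0, -0.012, 0, 0, 0], [1, 0.003, 0, -0.012, 0, 0, 0], [1, 0.003, 0, -0.004, 0, 0, 0], [1, 0.003, 0, -0.001, 0, 0, 0], [1, 0.003, 0, 0, 0, 0, 0], [1, 0.003, 0, 0, 0, 0, 0]])

```text
time: 11.22
ee_pos: [0.5327, -0.0968, 0.0551]
orientation: [3.141, -0.036, 0.005]
wrist_force: [-2.1, 1.6, 20.9]
grip_width: 0.0373
gripper_force: 43.5
```

Run:
```python
from h import *
s=manip.sense(); e=s['ee_pos']; print(e,s['wrist_force'],s['torque'])
p=manip.camera('scene')
C=cloud(p); im=p['image'].astype(int); m=(im[...,0]-im[...,2]>40)&(C[...,0]>.4)&(abs(C[...,1]+.09)<.06)&(C[...,2]>.065)
X=C[m]; print(len(X)); 
A=np.c_[X[:,:2]-[.53,-.097],np.ones(len(X))]
top=X[X[:,2]>.066]; 
for lo in np.arange(.47,.59,.01):
    k=X[(X[:,0]>=lo)&(X[:,0]<lo+.01)]
    if len(k): print(round(lo,3),len(k),np.percentile(k[:,2],[50,90]).round(4))
```

```text
[ 0.53274717 -0.09677604  0.055093  ] [-2.09848282  1.55687336 20.91684351] [ 0.26712503  0.62441794 -0.00375178]
83
0.47 8 [0.0764 0.0817]
0.48 22 [0.079  0.0829]
0.49 23 [0.0807 0.0851]
0.5 17 [0.0798 0.0831]
0.51 13 [0.0772 0.0819]
```

Emit:
drive_tool(commands=[[1, 0.0, 0, -0.001, 0, 0, 0], [-0.1, 0.0, 0, -0.002, 0, 0, 0], [-0.1, 0.0, 0, -0.002, 0, 0, 0], [-0.1, 0.0, 0, -0.002, 0, 0, 0], [-0.1, 0, 0, -0.04, 0, 0, 0], [-0.1, 0, 0, -0.08, 0, 0, 0], [-0.1, 0, 0, -0.12, 0, 0, 0], [-0.1, -0.03, 0.04, -0.12, 0, 0, 0], [-0.1, -0.06, 0.08, -0.12, 0, 0, 0], [-0.1, -0.08, 0.11, -0.12, 0, 0, 0]])

```text
time: 12.1
ee_pos: [0.4544, -0.1961, 0.1735]
orientation: [3.141, -0.031, 0.001]
wrist_force: [0.4, 0.1, -0.2]
grip_width: 0.0472
gripper_force: 0.0
```

Run:
```python
from h import *
s=manip.sense(); e=s['ee_pos']; print(e,s['orientation'],s['wrist_force'])
for n in('scene','top'):
    p=manip.camera(n)
    C=cloud(p); im=p['image'].astype(int); m=(im[...,0]-im[...,2]>40)&(C[...,0]>.4)&(abs(C[...,1]+.09)<.06)&(C[...,2]>.055)
    X=C[m]; print(n,len(X),X.min(0) if len(X) else 0,X.max(0) if len(X) else 0)
    for b in bars(p,.075)+bars(p,.048): 
        if .3<b[0][0]/1000<.6: print(b)
    for lo in np.arange(.47,.59,.01):
        k=X[(X[:,0]>=lo)&(X[:,0]<lo+.01)]
        if len(k): print(round(lo,3),len(k),np.percentile(k[:,2],[50,90]).round(4))
```

```text
[ 0.45441432 -0.19611025  0.1734703 ] [ 3.14102413e+00 -3.14020059e-02  6.36012243e-04] [ 0.38757691  0.11289827 -0.2473313 ]
scene 267 [ 0.47639981 -0.1104673   0.05864991] [ 0.57142054 -0.07463971  0.08483922]
(array([  595., -1139.]), 678, 40, -0.2, np.int32(574), -0.206)
(array([ 359., -356.]), 100, 33, 80.8, np.int32(183), 0.044)
(array([524., -91.]), 93, 37, 1.3, np.int32(246), 0.077)
(array([ 361., -380.]), 102, 33, 80.8, np.int32(183), 0.044)
(array([ 530., -109.]), 95, 38, 1.3, np.int32(246), 0.077)
0.47 11 [0.0748 0.0769]
0.48 29 [0.0783 0.0821]
0.49 28 [0.0796 0.0824]
0.5 28 [0.079  0.0825]
0.51 29 [0.0781 0.0807]
0.52 28 [0.0763 0.0802]
0.53 29 [0.0747 0.0793]
0.54 26 [0.0733 0.0797]
0.55 29 [0.0737 0.0779]
0.56 25 [0.0723 0.0777]
0.57 5 [0.0693 0.0744]
top 297 [ 0.47596976 -0.11359176  0.05864421] [ 0.57160058 -0.07835288  0.0887681 ]
(array([522., -96.]), 91, 34, -0.2, np.int32(275), 0.076)
(array([ 360., -384.]), 86, 33, 80.6, np.int32(247), 0.045)
(array([523., -97.]), 93, 34, -0.2, np.int32(275), 0.076)
(array([ 358., -391.]), 88, 33, 80.6, np.int32(247), 0.045)
0.47 21 [0.075  0.0822]
0.48 32 [0.0778 0.0848]
0.49 32 [0.0788 0.0844]
0.5 30 [0.0783 0.0846]
0.51 28 [0.079  0.0826]
0.52 30 [0.075  0.0832]
0.53 32 [0.0738 0.0807]
0.54 24 [0.0741 0.0802]
0.55 33 [0.0724 0.0781]
0.56 32 [0.0715 0.0755]
0.57 3 [0.0604 0.0607]
```

The bar's front end sits on the rim: it is tilted, with its front about 7 mm high. I'll push it forward with closed fingers.

Emit:
drive_tool(commands=[[1, -0.012, -0.04, 0.03, 0, 0, 0], [1, -0.012, -0.08, 0.05, 0, 0, 0], [1, -0.012, -0.1, 0.08, 0, 0, 0], [1, -0.012, -0.1, 0.107, 0, 0, 0], [1, -0.012, -0.1, 0.107, 0, 0, 0], [1, -0.012, -0.1, 0.107, 0, 0, 0]])

```text
time: 12.7
ee_pos: [0.4439, -0.0944, 0.0648]
orientation: [-3.14, 0.034, 0.008]
wrist_force: [0.1, -0.2, 0.9]
grip_width: 0.0003
gripper_force: 0.0
```

Emit:
drive_tool(commands=[[1, 0.006, 0, 0, 0, 0, 0], [1, 0.012, 0, 0, 0, 0, 0], [1, 0.016, 0, 0, 0, 0, 0], [1, 0.019, 0, 0, 0, 0, 0], [1, 0.022, 0, 0, 0, 0, 0], [1, 0.025, 0, 0, 0, 0, 0], [1, 0.025, 0, 0, 0, 0, 0]])

```text
time: 13.28
ee_pos: [0.4714, -0.0965, 0.0667]
orientation: [3.141, -0.036, 0.002]
wrist_force: [0.4, -0.4, -0.8]
grip_width: 0.0
gripper_force: 0.0
```

```bash
cat >> h.py <<'E'
def barz(n,y0,x0=.46,x1=.6,dy=.05):
    p=manip.camera(n); C=cloud(p); im=p['image'].astype(int)
    m=(im[...,0]-im[...,2]>40)&(C[...,0]>x0)&(C[...,0]<x1)&(abs(C[...,1]-y0)<dy)&(C[...,2]>.0)
    X=C[m]; print(n,len(X),X.min(0).round(3),X.max(0).round(3))
    for lo in np.arange(x0,x1,.02):
        k=X[(X[:,0]>=lo)&(X[:,0]<lo+.02)]
        if len(k)>5: print(round(lo,3),len(k),np.percentile(k[:,2],[50,90]).round(4))
    for b in bars(p,.075):
        if .25<b[0][0]/1000<.65 and abs(b[0][1])<600: print(b)
E
python3 - <<'E'
from h import *
s=manip.sense(); print(s['ee_pos'],s['wrist_force'])
barz('scene',-.09); barz('top',-.09)
E
```

```text
[ 0.47140733 -0.0965308   0.06671959] [ 0.41364987 -0.36830012 -0.75587246]
scene 123 [ 0.49  -0.108  0.055] [ 0.58  -0.076  0.078]
0.48 6 [0.0683 0.073 ]
0.5 18 [0.0716 0.0748]
0.52 23 [0.0688 0.0752]
0.54 28 [0.0691 0.0735]
0.56 46 [0.0713 0.0751]
(array([ 359., -357.]), 98, 33, 80.8, np.int32(181), 0.045)
(array([557., -77.]), 59, 32, -41.9, np.int32(76), 0.07)
top 75 [ 0.544 -0.114  0.055] [ 0.579 -0.079  0.081]
0.54 20 [0.0703 0.0778]
0.56 55 [0.0715 0.0768]
(array([560., -96.]), 34, 34, -0.2, np.int32(65), 0.071)
(array([ 361., -380.]), 95, 34, 80.2, np.int32(278), 0.046)
```

Emit:
drive_tool(commands=[[0, -0.02, 0, -0.02, 0, 0, 0], [-0.7, -0.03, 0.02, -0.06, 0, 0, -7], [-0.7, -0.04, 0.05, -0.09, 0, 0, -14], [-0.7, -0.05, 0.08, -0.09, 0, 0, -21], [-0.7, -0.06, 0.11, -0.09, 0, 0, -28], [-0.7, -0.07, 0.14, -0.09, 0, 0, -35], [-0.7, -0.08, 0.17, -0.09, 0, 0, -42], [-0.7, -0.09, 0.2, -0.09, 0, 0, -49], [-0.7, -0.1, 0.23, -0.09, 0, 0, -56], [-0.7, -0.104, 0.26, -0.09, 0, 0, -63]])

```text
time: 14.22
ee_pos: [0.3585, -0.3544, 0.1562]
orientation: [-2.72, -1.57, 0.001]
wrist_force: [0.7, 0.6, -1.2]
grip_width: 0.0727
gripper_force: 0.0
```

Run:
```python
from h import *
s=manip.sense(); print(s['ee_pos'],s['orientation'])
barz('top',-.09); barz('scene',-.38,.3,.42,.1)
```

```text
[ 0.35852343 -0.35442179  0.15621048] [-2.71963402e+00 -1.57003910e+00  7.51250227e-04]
top 290 [ 0.483 -0.114  0.052] [ 0.579 -0.076  0.084]
0.48 61 [0.0722 0.0782]
0.5 57 [0.0731 0.0778]
0.52 56 [0.0733 0.0773]
0.54 59 [0.0728 0.0783]
0.56 57 [0.0715 0.076 ]
(array([530., -94.]), 96, 34, -2.3, np.int32(286), 0.073)
scene 57 [ 0.338 -0.432  0.032] [ 0.386 -0.335  0.563]
0.34 20 [0.0427 0.0469]
0.36 30 [0.0444 0.0476]
(array([530., -87.]), 93, 35, -2.1, np.int32(238), 0.073)
```

Emit:
drive_tool(commands=[[-0.7, -0.03, 0.015, 0.04, 0, 0, -7], [-0.7, -0.03, 0.015, 0.06, 0, 0, -14], [-0.7, -0.03, 0.015, 0.06, 0, 0, -18.8], [-0.7, -0.03, 0.015, 0.06, 0, 0, -18.8], [-0.7, -0.03, 0.015, 0.06, 0, 0, -18.8]])

```text
time: 14.73
ee_pos: [0.3581, -0.3865, 0.096]
orientation: [-2.435, -1.983, -0.0]
wrist_force: [0.6, -0.7, 0.4]
grip_width: 0.0727
gripper_force: 0.0
```

Emit:
drive_tool(commands=[[-0.7, 0, 0.003, 0.03, 0, 0, -2], [-0.7, 0, 0.003, 0.055, 0, 0, -2], [-0.7, 0, 0.003, 0.07, 0, 0, -2], [-0.7, 0, 0.003, 0.07, 0, 0, -2], [1, 0, 0.003, 0.07, 0, 0, -2], [1, 0, 0.003, 0.07, 0, 0, -2], [1, 0, 0.003, 0.07, 0, 0, -2], [1, 0, 0.003, 0.07, 0, 0, -2], [1, 0, 0.003, 0.07, 0, 0, -2], [1, 0, 0.003, 0.07, 0, 0, -2]], grip_force=50)

```text
time: 15.57
ee_pos: [0.3623, -0.3888, 0.0282]
orientation: [2.396, 2.027, 0.0]
wrist_force: [1.2, 1.0, 6.9]
grip_width: 0.0372
gripper_force: 50.4
```

Emit:
drive_tool(commands=[[1, 0, 0, -0.03, 0, 0, 0], [1, 0, 0, -0.07, 0, 0, 0], [1, 0, 0, -0.11, 0, 0, 0], [1, 0, 0, -0.13, 0, 0, 0], [1, 0, 0, -0.13, 0, 0, 0]])

```text
time: 15.98
ee_pos: [0.3638, -0.391, 0.1625]
orientation: [2.389, 2.021, -0.001]
wrist_force: [0.6, -0.8, -1.0]
grip_width: 0.0369
gripper_force: 50.7
```

Emit:
drive_tool(commands=[[1, 0.035, 0.007, 0, 0, 0, 7], [1, 0.07, 0.015, 0, 0, 0, 14], [1, 0.105, 0.022, 0, 0, 0, 21], [1, 0.14, 0.03, 0, 0, 0, 28], [1, 0.175, 0.037, 0, 0, 0, 35], [1, 0.21, 0.045, 0, 0, 0, 42], [1, 0.245, 0.052, 0, 0, 0, 49], [1, 0.28, 0.06, 0, 0, 0, 56], [1, 0.315, 0.067, 0, 0, 0, 63], [1, 0.34, 0.072, 0, 0, 0, 63]])

```text
time: 16.82
ee_pos: [0.4884, -0.0621, 0.1559]
orientation: [-3.106, -0.47, 0.001]
wrist_force: [1.1, -0.7, -0.9]
grip_width: 0.037
gripper_force: 50.6
```

Run:
```python
from h import *
s=manip.sense(); print(totool([.5308,.0435,.095]).round(4),s['ee_pos'],s['orientation'])
```

```text
[ 0.0718 -0.0883  0.0609] [ 0.48836167 -0.06207867  0.15586157] [-3.10570870e+00 -4.69565416e-01  5.99923644e-04]
```

Emit:
drive_tool(commands=[[1, 0.03, -0.03, 0.0, 0, 0, 7], [1, 0.05, -0.06, 0.0, 0, 0, 14], [1, 0.072, -0.086, 0.02, 0, 0, 18.5], [1, 0.072, -0.086, 0.05, 0, 0, 18.5], [1, 0.072, -0.086, 0.06, 0, 0, 18.5], [1, 0.072, -0.086, 0.06, 0, 0, 18.5], [1, 0.072, -0.086, 0.06, 0, 0, 18.5]])

```text
time: 17.4
ee_pos: [0.5298, 0.0386, 0.0956]
orientation: [3.141, -0.028, -0.005]
wrist_force: [0.8, 0.6, -1.0]
grip_width: 0.0365
gripper_force: 50.6
```

Run:
```python
from h import *
s=manip.sense(); e=s['ee_pos']; print(e,s['orientation'])
barz('scene',.043,.45,.62,.045)
y=-1.4
overlay([(rect([.53,.0085],y,.112,.286,.053),(0,255,0)),(rect(e,y,.1,.038,e[2]+.02),(0,0,255)),(rect(e,y,.1,.038,e[2]-.01),(255,0,0))],(280,375,165,265),6,'o3.png')
```

```text
[0.52975725 0.03859215 0.09555215] [ 3.14103863 -0.02811379 -0.00536611]
scene 98 [0.482 0.027 0.098] [0.571 0.061 0.271]
0.47 16 [0.1116 0.1164]
0.49 55 [0.1148 0.2529]
0.51 22 [0.1119 0.1169]
(array([511., -87.]), 56, 36, -1.1, np.int32(138), 0.073)
```

View pics/o3.png

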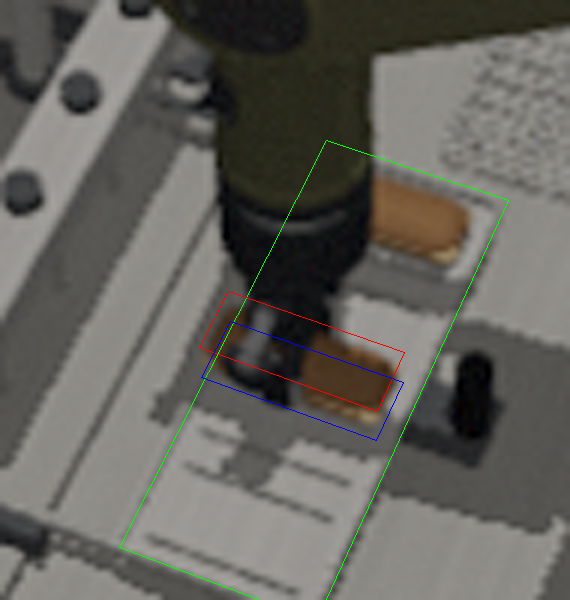

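The held bar matches its predicted outline in the crop, at about (300,365), and the first bar lies in its nest. Lowering now.

Emit:
drive_tool(commands=[[1, 0.003, -0.005, 0, 0, 0, 0], [1, 0.003, -0.005, 0.012, 0, 0, 0], [1, 0.003, -0.005, 0.022, 0, 0, 0], [1, 0.003, -0.005, 0.03, 0, 0, 0], [1, 0.003, -0.005, 0.035, 0, 0, 0], [1, 0.003, -0.005, 0.038, 0, 0, 0], [1, 0.003, -0.005, 0.04, 0, 0, 0], [1, 0.003, -0.005, 0.04, 0, 0, 0]])

```text
time: 18.17
ee_pos: [0.5341, 0.0442, 0.0559]
orientation: [-3.141, 0.028, 0.001]
wrist_force: [-0.1, -0.1, -1.1]
grip_width: 0.0372
gripper_force: 50.6
```

Emit:
drive_tool(commands=[[1, 0.0, 0, 0.001, 0, 0, 0], [1, 0, 0, 0.0015, 0, 0, 0], [-0.1, 0.0, 0, 0.001, 0, 0, 0], [-0.1, 0.0, 0, 0.001, 0, 0, 0], [-0.1, 0.0, 0, 0.0, 0, 0, 0], [-0.1, 0, 0, -0.03, 0, 0, 0], [-0.1, 0, 0, -0.07, 0, 0, 0], [-0.1, 0, 0, -0.1, 0, 0, 0], [-0.1, -0.04, -0.0, -0.1, 0, 0, 0], [-0.1, -0.08, -0.03, -0.1, 0, 0, 0]])

```text
time: 19.0
ee_pos: [0.4643, 0.0684, 0.1589]
orientation: [3.14, -0.032, 0.011]
wrist_force: [-1.7, 1.5, 0.2]
grip_width: 0.0469
gripper_force: 0.0
```

Emit:
drive_tool(commands=[[-0.2, -0.03, -0.03, 0, 0, 0, 0], [-0.2, -0.06, -0.07, 0, 0, 0, 0], [-0.2, -0.06, -0.1, 0, 0, 0, 0], [-0.2, -0.06, -0.12, 0, 0, 0, 0]])

```text
time: 19.33
ee_pos: [0.4008, 0.1938, 0.1567]
orientation: [-3.14, 0.026, 0.001]
wrist_force: [0.6, -0.3, 0.2]
grip_width: 0.0513
gripper_force: 0.0
```

Run:
```python
from h import *
s=manip.sense(); e=s['ee_pos']; print(e,s['orientation'])
barz('top',.045);barz('top',-.097);barz('scene',.043)
```

```text
[0.4008153  0.19383504 0.15673471] [-3.14020961e+00  2.61642079e-02  9.56878248e-04]
top 294 [0.483 0.026 0.055] [0.578 0.064 0.086]
0.48 65 [0.0716 0.0773]
0.5 59 [0.0738 0.0794]
0.52 53 [0.0732 0.0786]
0.54 60 [0.0728 0.0773]
0.56 57 [0.0732 0.0772]
(array([530.,  46.]), 95, 34, 0.1, np.int32(286), 0.073)
(array([530., -94.]), 96, 34, -2.3, np.int32(285), 0.072)
top 293 [ 0.483 -0.114  0.057] [ 0.579 -0.076  0.082]
0.48 62 [0.0715 0.0768]
0.5 59 [0.0728 0.0787]
0.52 53 [0.0727 0.0774]
0.54 62 [0.0723 0.0774]
0.56 57 [0.0722 0.0784]
(array([530.,  46.]), 95, 34, 0.1, np.int32(286), 0.073)
(array([530., -94.]), 96, 34, -2.3, np.int32(286), 0.072)
scene 264 [0.493 0.032 0.056] [0.581 0.066 0.08 ]
0.48 17 [0.0703 0.0752]
0.5 63 [0.0723 0.0777]
0.52 64 [0.0733 0.0765]
0.54 62 [0.0717 0.0767]
0.56 57 [0.0722 0.0762]
(array([565., -86.]), 37, 30, -69.4, np.int32(75), 0.072)
(array([535.,  52.]), 86, 35, -1.5, np.int32(247), 0.073)
```

Emit:
drive_tool(commands=[[-0.2, 0.01, 0.035, 0, 0, 0, 0], [-0.2, 0.02, 0.07, 0, 0, 0, 0], [-0.2, 0.03, 0.11, 0, 0, 0, 0], [-0.2, 0.04, 0.15, 0, 0, 0, 0], [-0.2, 0.04, 0.183, 0, 0, 0, 0], [-0.2, 0.04, 0.183, 0, 0, 0, 0], [-0.2, 0.04, 0.183, 0.0, 0, 0, 0]])

```text
time: 20.07
ee_pos: [0.44, 0.0052, 0.1562]
orientation: [3.141, -0.037, -0.001]
wrist_force: [-1.6, 1.6, 0.2]
grip_width: 0.051
gripper_force: 0.0
```

Emit:
drive_tool(commands=[[-0.2, 0, 0, 0.03, 0, 0, 0], [-0.2, 0, 0, 0.06, 0, 0, 0], [-0.2, 0, 0, 0.078, 0, 0, 0], [-0.2, 0, 0, 0.078, 0, 0, 0], [1, 0, 0, 0.078, 0, 0, 0], [1, 0, 0, 0.078, 0, 0, 0], [1, 0, 0, 0.078, 0, 0, 0], [1, 0, 0, 0.078, 0, 0, 0], [1, 0, 0, 0.078, 0, 0, 0]], grip_force=60)

```text
time: 20.82
ee_pos: [0.4411, 0.0106, 0.0796]
orientation: [-3.137, 0.03, -0.004]
wrist_force: [-0.4, 11.7, -2.1]
grip_width: 0.0202
gripper_force: 58.6
```

Emit:
drive_tool(commands=[[1, 0.008, -0.003, 0, 0, 0, 0], [1, 0.02, -0.003, 0, 0, 0, 0], [1, 0.032, -0.003, 0, 0, 0, 0], [1, 0.044, -0.003, 0, 0, 0, 0], [1, 0.056, -0.003, 0, 0, 0, 0], [1, 0.068, -0.003, 0, 0, 0, 0], [1, 0.08, -0.003, 0, 0, 0, 0], [1, 0.092, -0.003, 0, 0, 0, 0], [1, 0.104, -0.003, 0, 0, 0, 0], [1, 0.115, -0.003, 0, 0, 0, 0]])

```text
time: 21.65
ee_pos: [0.5547, 0.0077, 0.0796]
orientation: [3.139, -0.027, -0.003]
wrist_force: [-3.8, -5.8, 1.0]
grip_width: 0.0201
gripper_force: 59.5
```

Emit:
drive_tool(commands=[[1, 0.01, 0, 0, 0, 0, 0], [1, 0.018, 0, 0, 0, 0, 0], [1, 0.025, 0, 0, 0, 0, 0], [1, 0.03, 0, 0, 0, 0, 0], [1, 0.034, 0, 0, 0, 0, 0], [1, 0.037, 0, 0, 0, 0, 0], [1, 0.04, 0, 0, 0, 0, 0], [1, 0.04, 0, 0, 0, 0, 0]])

```text
time: 22.32
ee_pos: [0.5899, 0.0067, 0.0796]
orientation: [3.139, -0.026, -0.016]
wrist_force: [-12.4, -6.0, 9.4]
grip_width: 0.0203
gripper_force: 60.5
```

Emit:
drive_tool(commands=[[1, 0.003, 0, 0, 0, 0, 0], [1, 0.004, 0, 0, 0, 0, 0], [1, 0.004, 0, 0, 0, 0, 0]])

```text
time: 22.57
ee_pos: [0.5898, 0.0068, 0.0795]
orientation: [3.139, -0.026, -0.027]
wrist_force: [-19.8, -6.5, 16.3]
grip_width: 0.0201
gripper_force: 61.1
```

Emit:
drive_tool(commands=[[-0.3, -0.004, 0, 0, 0, 0, 0], [-0.3, -0.004, 0, 0, 0, 0, 0], [-0.3, -0.004, 0, 0, 0, 0, 0], [-0.3, -0.004, 0, -0.03, 0, 0, 0], [-0.3, -0.004, 0, -0.06, 0, 0, 0], [-0.3, -0.03, 0.02, -0.09, 0, 0, 0], [-0.3, -0.06, 0.06, -0.12, 0, 0, 0], [0.5, -0.09, 0.1, -0.15, 0, 0, 0], [1, -0.1, 0.14, -0.18, 0, 0, 0], [1, -0.1, 0.16, -0.2, 0, 0, 0]])

```text
time: 23.4
ee_pos: [0.5016, -0.1286, 0.2613]
orientation: [3.141, -0.026, 0.001]
wrist_force: [0.7, -0.5, -0.6]
grip_width: 0.0199
gripper_force: 0.0
```

Run:
```python
from h import *
s=manip.sense(); print(s['ee_pos'],s['orientation'])
p=manip.camera('top'); C=cloud(p); im=p['image'].astype(int)
cv2.imwrite('pics/t5.png',cv2.resize(p['image'][90:225,220:420,::-1],None,fx=4,fy=4,interpolation=cv2.INTER_CUBIC))
sub=C[140:180,365:395]; m=(sub[...,2]>.2)&(im[140:180,365:395].sum(2)<220)
g=sub[m]; print('grip',len(g),g.mean(0).round(3),np.percentile(g,[3,97],axis=0).round(3))
sub=C[145:180,225:275]; m=(sub[...,2]<.09)&(im[145:180,225:275].sum(2)<220); g=sub[m]; print('pedal',len(g),np.percentile(g,[2,50,98],axis=0).round(3))
```

```text
[ 0.5016086  -0.12859134  0.2612875 ] [ 3.14143393e+00 -2.56817834e-02  5.34766762e-04]
grip 175 [ 0.65  -0.198  0.259] [[ 0.62  -0.209  0.237]
 [ 0.682 -0.187  0.277]]
pedal 646 [[0.644 0.171 0.011]
 [0.678 0.244 0.061]
 [0.733 0.302 0.081]]
```

View pics/t5.png

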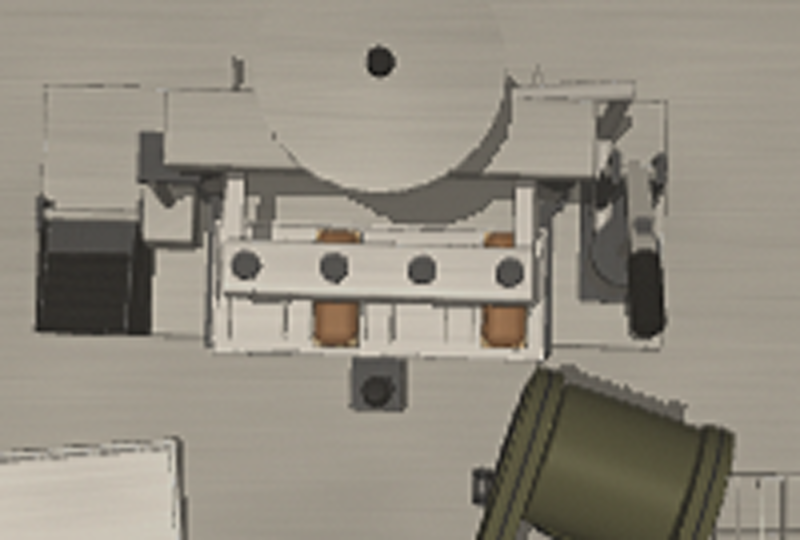

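Emit:
drive_tool(commands=[[1, 0.0, 0.02, -0.045, 0, 0, 0], [1, 0.03, 0.04, -0.06, 0, 0, 0], [1, 0.06, 0.06, -0.06, 0, 0, 0], [1, 0.1, 0.068, -0.06, 0, 0, 0], [1, 0.13, 0.068, -0.06, 0, 0, 0], [1, 0.154, 0.068, -0.06, 0, 0, 0], [1, 0.154, 0.068, -0.06, 0, 0, 0], [1, 0.154, 0.068, -0.06, 0, 0, 0]])

```text
time: 24.12
ee_pos: [0.6576, -0.1987, 0.3189]
orientation: [-3.141, 0.026, -0.0]
wrist_force: [-0.5, -0.6, -1.2]
grip_width: -0.0001
gripper_force: 0.0
```

Emit:
drive_tool(commands=[[1, 0, 0, 0.03, 0, 0, 0], [1, 0, 0, 0.055, 0, 0, 0], [1, -0.004, 0, 0.075, 0, 0, 0], [1, -0.009, 0, 0.095, 0, 0, 0], [1, -0.015, 0, 0.115, 0, 0, 0], [1, -0.022, 0, 0.135, 0, 0, 0], [1, -0.028, 0, 0.15, 0, 0, 0], [1, -0.031, 0, 0.16, 0, 0, 0], [1, -0.031, 0, 0.163, 0, 0, 0], [1, -0.031, 0, 0.163, 0, 0, 0]])

```text
time: 24.95
ee_pos: [0.6288, -0.1992, 0.1625]
orientation: [3.138, -0.028, 0.02]
wrist_force: [2.3, 0.1, 14.3]
grip_width: 0.0
gripper_force: 6.8
```

Emit:
drive_tool(commands=[[1, 0, 0, 0.003, 0, 0, 0], [1, 0, 0, 0.004, 0, 0, 0], [1, 0, 0, 0.004, 0, 0, 0]])

```text
time: 25.2
ee_pos: [0.629, -0.1992, 0.1617]
orientation: [3.137, -0.028, 0.023]
wrist_force: [-1.7, 3.1, 27.3]
grip_width: 0.0001
gripper_force: 13.6
```

Emit:
drive_tool(commands=[[1, 0.006, 0, -0.03, 0, 0, 0], [1, 0.012, 0, -0.055, 0, 0, 0], [1, 0.02, 0, -0.08, 0, 0, 0], [1, 0.026, 0, -0.105, 0, 0, 0], [1, 0.031, 0, -0.13, 0, 0, 0], [1, 0.031, 0, -0.155, 0, 0, 0], [1, 0.031, 0, -0.167, 0, 0, 0], [1, 0.031, 0, -0.167, 0, 0, 0], [1, 0.031, 0, -0.167, 0, 0, 0]])

```text
time: 25.95
ee_pos: [0.6554, -0.1987, 0.3211]
orientation: [3.141, -0.028, 0.004]
wrist_force: [-0.6, 0.1, -0.6]
grip_width: 0.0001
gripper_force: 0.0
```

Run:
```python
from h import *
s=manip.sense(); print(s['ee_pos'],s['wrist_force'])
p=manip.camera('scene'); C=cloud(p); im=p['image'].astype(int)
m=(abs(C[...,0]-.65)<.06)&(abs(C[...,1]+.2)<.03)&(C[...,2]>.12)&(C[...,2]<.3)&(im.sum(2)<200)
g=C[m]; print(len(g),np.percentile(g,[2,50,98],axis=0).round(3))
```

```text
[ 0.65543158 -0.19872751  0.32112786] [-0.64792298  0.13773593 -0.61892203]
191 [[ 0.621 -0.209  0.122]
 [ 0.66  -0.193  0.251]
 [ 0.709 -0.183  0.274]]
```

Emit:
drive_tool(commands=[[1, 0, 0, 0.03, 0, 0, 0], [1, 0, 0, 0.055, 0, 0, 0], [1, -0.004, 0, 0.075, 0, 0, 0], [1, -0.009, 0, 0.095, 0, 0, 0], [1, -0.015, 0, 0.115, 0, 0, 0], [1, -0.022, 0, 0.135, 0, 0, 0], [1, -0.028, 0, 0.15, 0, 0, 0], [1, -0.031, 0, 0.16, 0, 0, 0], [1, -0.031, 0, 0.167, 0, 0, 0], [1, -0.031, 0, 0.167, 0, 0, 0]])

```text
time: 26.83
ee_pos: [0.6287, -0.199, 0.1613]
orientation: [3.138, -0.028, 0.02]
wrist_force: [-4.5, 3.7, 36.6]
grip_width: -0.0001
gripper_force: 18.8
```

Emit:
drive_tool(commands=[[1, 0.006, 0, -0.03, 0, 0, 0], [1, 0.012, 0, -0.055, 0, 0, 0], [1, 0.02, 0, -0.08, 0, 0, 0], [1, 0.026, 0, -0.105, 0, 0, 0], [1, 0.031, 0, -0.13, 0, 0, 0], [1, 0.031, 0, -0.155, 0, 0, 0], [1, 0.031, 0, -0.167, 0, 0, 0], [1, 0.031, 0, -0.167, 0, 0, 0], [1, 0.031, 0, -0.167, 0, 0, 0]])

```text
time: 27.58
ee_pos: [0.6551, -0.1987, 0.3185]
orientation: [-3.141, 0.028, 0.002]
wrist_force: [0.1, -0.5, 0.0]
grip_width: 0.0002
gripper_force: 0.0
```

Emit:
drive_tool(commands=[[1, 0, 0, 0.03, 0, 0, 0], [1, 0, 0, 0.055, 0, 0, 0], [1, -0.004, 0, 0.075, 0, 0, 0], [1, -0.009, 0, 0.095, 0, 0, 0], [1, -0.015, 0, 0.115, 0, 0, 0], [1, -0.022, 0, 0.135, 0, 0, 0], [1, -0.028, 0, 0.15, 0, 0, 0], [1, -0.031, 0, 0.16, 0, 0, 0], [1, -0.031, 0, 0.167, 0, 0, 0], [1, -0.031, 0, 0.167, 0, 0, 0]])

```text
time: 28.42
ee_pos: [0.6282, -0.1988, 0.161]
orientation: [3.138, -0.028, 0.019]
wrist_force: [-5.9, 3.6, 41.3]
grip_width: 0.0001
gripper_force: 20.8
```

Emit:
drive_tool(commands=[[1, 0.006, 0, -0.03, 0, 0, 0], [1, 0.012, 0, -0.055, 0, 0, 0], [1, 0.02, 0, -0.08, 0, 0, 0], [1, 0.026, 0, -0.105, 0, 0, 0], [1, 0.031, 0, -0.13, 0, 0, 0], [1, 0.031, 0, -0.155, 0, 0, 0], [1, 0.031, 0, -0.167, 0, 0, 0], [1, 0.031, 0, -0.167, 0, 0, 0], [1, 0.031, 0, -0.167, 0, 0, 0]])

```text
time: 29.17
ee_pos: [0.655, -0.1986, 0.3176]
orientation: [-3.141, 0.028, 0.004]
wrist_force: [0.2, -0.1, -0.1]
grip_width: 0.0001
gripper_force: 0.0
```

Emit:
drive_tool(commands=[[1, -0.04, 0, 0, 0, 0, 0], [1, -0.08, 0, 0, 0, 0, 0], [1, -0.12, -0.03, 0.02, 0, 0, 0], [1, -0.15, -0.07, 0.04, 0, 0, 0], [1, -0.15, -0.11, 0.06, 0, 0, 0], [1, -0.15, -0.15, 0.08, 0, 0, 0], [1, -0.15, -0.19, 0.1, 0, 0, 0], [1, -0.15, -0.23, 0.1, 0, 0, 0], [1, -0.15, -0.27, 0.1, 0, 0, 0], [1, -0.15, -0.31, 0.1, 0, 0, 0]])

```text
time: 30.0
ee_pos: [0.5072, 0.0925, 0.2162]
orientation: [3.141, -0.029, -0.013]
wrist_force: [0.2, 0.2, -0.0]
grip_width: -0.0002
gripper_force: 0.0
```

Emit:
drive_tool(commands=[[1, 0, -0.04, 0, 0, 0, 0], [1, 0, -0.08, 0, 0, 0, 0], [1, 0.0, -0.12, 0, 0, 0, 0], [1, 0.02, -0.16, 0, 0, 0, 0], [1, 0.06, -0.16, 0, 0, 0, 0], [1, 0.1, -0.16, 0.03, 0, 0, 0], [1, 0.13, -0.16, 0.06, 0, 0, 0], [1, 0.15, -0.16, 0.08, 0, 0, 0], [1, 0.15, -0.16, 0.08, 0, 0, 0], [1, 0.15, -0.16, 0.08, 0, 0, 0]])

```text
time: 30.83
ee_pos: [0.6608, 0.247, 0.1332]
orientation: [3.138, -0.029, -0.018]
wrist_force: [-0.3, -0.3, -0.4]
grip_width: 0.0001
gripper_force: 0.0
```

Run:
```python
from h import *
s=manip.sense(); e=s['ee_pos'];print(e,s['wrist_force'])
P=np.array([[.661,.255,.071]])
overlay([(rect([.661,.255],-1.3,.118,.076,.071),(0,255,0)),(rect(e,-1.3,.022,.029,e[2]),(0,0,255)),(rect(e,-1.3,.022,.029,.071),(255,0,0))],(190,330,200,320),5,'o5.png')
```

```text
[0.66084152 0.24704305 0.13317274] [-0.25605268 -0.34646233 -0.36101183]
```

View pics/o5.png

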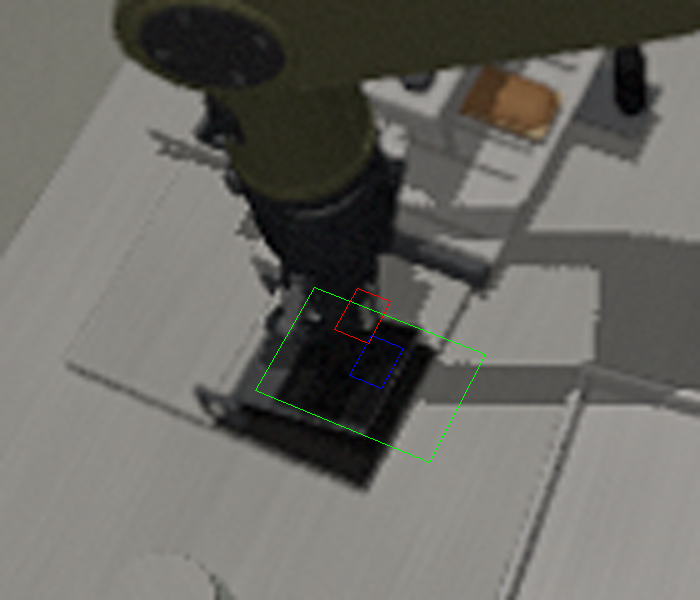

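The pedal tread lies under the fingertips (crop about (370,350)), and the front bar is in its nest. Pressing now.

Emit:
drive_tool(commands=[[1, 0, -0.008, 0.025, 0, 0, 0], [1, 0, -0.008, 0.05, 0, 0, 0], [1, 0, -0.008, 0.06, 0, 0, 0], [1, 0, -0.008, 0.067, 0, 0, 0], [1, 0, -0.008, 0.074, 0, 0, 0], [1, 0, -0.008, 0.08, 0, 0, 0], [1, 0, -0.008, 0.085, 0, 0, 0], [1, 0, -0.008, 0.088, 0, 0, 0], [1, 0, -0.008, 0.088, 0, 0, 0]])

```text
time: 31.63
ee_pos: [0.6618, 0.2569, 0.056]
orientation: [-3.141, 0.028, 0.002]
wrist_force: [-7.3, -0.3, 15.0]
grip_width: -0.0003
gripper_force: 6.7
```

Emit:
drive_tool(commands=[[1, 0, 0, 0.004, 0, 0, 0], [1, 0, 0, 0.008, 0, 0, 0], [1, 0, 0, 0.011, 0, 0, 0], [1, 0, 0, 0.011, 0, 0, 0]])

```text
time: 31.97
ee_pos: [0.6612, 0.257, 0.0467]
orientation: [-3.14, 0.028, 0.003]
wrist_force: [-10.7, -0.9, 17.6]
grip_width: -0.0
gripper_force: 8.8
```

Emit:
drive_tool(commands=[[1, 0, 0, 0.003, 0, 0, 0], [1, 0, 0, 0.005, 0, 0, 0], [1, 0, 0, 0.005, 0, 0, 0], [1, 0, 0, 0.005, 0, 0, 0], [1, 0, 0, 0.005, 0, 0, 0], [1, 0, 0, 0.005, 0, 0, 0]])

```text
time: 32.47
ee_pos: [0.6612, 0.2572, 0.0463]
orientation: [-3.14, 0.027, -0.0]
wrist_force: [-17.1, -2.2, 39.8]
grip_width: 0.0
gripper_force: 19.8
```

Run:
```python
from h import *
p=manip.camera('top'); C=cloud(p); print(C[150:166,290:345,2].round(3)[::3,::6])
```

```text
[[0.04  0.043 0.074 0.074 0.042 0.048 0.04  0.041 0.047 0.081]
 [0.133 0.132 0.129 0.132 0.129 0.127 0.123   nan 0.054 0.077]
 [0.123 0.129 0.143 0.133 0.122 0.127 0.141 0.132 0.13  0.129]
 [0.131 0.123 0.143 0.129 0.118 0.128 0.135 0.132 0.13  0.14 ]
 [0.125 0.132 0.129 0.132 0.124 0.125 0.141 0.122 0.128 0.14 ]
 [0.132 0.126 0.124 0.124 0.128 0.126 0.129 0.124 0.133 0.131]]
```

Emit:
drive_tool(commands=[[1, 0, 0, -0.01, 0, 0, 0], [1, 0, 0, -0.02, 0, 0, 0], [1, 0, 0, -0.03, 0, 0, 0], [1, 0, 0, -0.06, 0, 0, 0], [1, -0.02, 0, -0.1, 0, 0, 0], [1, -0.06, 0.0, -0.12, 0, 0, 0], [0, -0.1, 0.03, -0.12, 0, 0, 0], [-0.2, -0.13, 0.06, -0.12, 0, 0, 0], [-0.2, -0.16, 0.09, -0.12, 0, 0, 0], [-0.2, -0.16, 0.13, -0.12, 0, 0, 0]])

```text
time: 33.35
ee_pos: [0.4974, 0.1386, 0.1578]
orientation: [-3.14, 0.022, 0.003]
wrist_force: [0.3, -1.6, 0.2]
grip_width: 0.0482
gripper_force: 0.0
```

Run:
```python
from h import *
s=manip.sense(); print(s['ee_pos'],s['orientation'],totool([.588,.0068,.16]).round(4))
p=manip.camera('top'); C=cloud(p); print(C[150:166,290:345,2].round(3)[::3,::6])
```

```text
[0.4973813  0.13863658 0.15776514] [-3.14049994  0.02232737  0.00334293] [ 0.0925  0.1305 -0.0026]
[[0.171 0.171 0.176 0.072 0.045 0.044 0.038 0.045 0.044 0.074]
 [0.175 0.173 0.185 0.182 0.181 0.181 0.174 0.177 0.172 0.171]
 [0.178 0.184 0.185 0.177 0.175 0.17  0.188 0.166 0.176 0.187]
 [0.173 0.172 0.183 0.178 0.171 0.177 0.182 0.173 0.172 0.183]
 [0.176 0.172 0.18  0.175 0.175 0.174 0.176 0.175 0.179 0.174]
 [0.043 0.046 0.08  0.076 0.043 0.146 0.153 0.155 0.17  0.158]]
```

The head dropped about 47 mm and came back up. Now I pull the slide out.

Emit:
drive_tool(commands=[[-0.2, 0.03, 0.04, 0, 0, 0, 0], [-0.2, 0.06, 0.08, 0, 0, 0, 0], [-0.2, 0.088, 0.11, 0, 0, 0, 0], [-0.2, 0.088, 0.129, 0, 0, 0, 0], [-0.2, 0.088, 0.129, 0, 0, 0, 0.4], [-0.2, 0.088, 0.129, 0.03, 0, 0, 0.4], [-0.2, 0.088, 0.129, 0.06, 0, 0, 0.4], [-0.2, 0.088, 0.129, 0.079, 0, 0, 0.4], [-0.2, 0.088, 0.129, 0.079, 0, 0, 0.4]])

```text
time: 34.15
ee_pos: [0.5855, 0.0079, 0.0745]
orientation: [-3.141, 0.04, 0.011]
wrist_force: [-0.7, 0.1, 0.5]
grip_width: 0.0512
gripper_force: 0.0
```

Emit:
drive_tool(commands=[[1, 0, 0, 0, 0, 0, 0], [1, 0, 0, 0, 0, 0, 0], [1, 0, 0, 0, 0, 0, 0], [1, 0, 0, 0, 0, 0, 0], [1, 0, 0, 0, 0, 0, 0]], grip_force=60)

```text
time: 34.57
ee_pos: [0.5904, 0.0067, 0.0796]
orientation: [3.14, -0.038, 0.006]
wrist_force: [-1.7, -4.0, 6.3]
grip_width: 0.0203
gripper_force: 59.3
```

Emit:
drive_tool(commands=[[1, -0.008, 0, 0, 0, 0, 0], [1, -0.02, 0, 0, 0, 0, 0], [1, -0.032, 0, 0, 0, 0, 0], [1, -0.044, 0, 0, 0, 0, 0], [1, -0.056, 0, 0, 0, 0, 0], [1, -0.068, 0, 0, 0, 0, 0], [1, -0.08, 0, 0, 0, 0, 0], [1, -0.092, 0, 0, 0, 0, 0], [1, -0.104, 0, 0, 0, 0, 0], [1, -0.115, 0, 0, 0, 0, 0]])

```text
time: 35.4
ee_pos: [0.4782, 0.0098, 0.0796]
orientation: [3.14, -0.039, 0.015]
wrist_force: [4.4, -3.6, 3.4]
grip_width: 0.0206
gripper_force: 60.1
```

Emit:
drive_tool(commands=[[1, -0.01, 0, 0, 0, 0, 0], [1, -0.018, 0, 0, 0, 0, 0], [1, -0.025, 0, 0, 0, 0, 0], [1, -0.03, 0, 0, 0, 0, 0], [1, -0.034, 0, 0, 0, 0, 0], [1, -0.037, 0, 0, 0, 0, 0], [1, -0.04, 0, 0, 0, 0, 0], [1, -0.04, 0, 0, 0, 0, 0]])

```text
time: 36.07
ee_pos: [0.4406, 0.0108, 0.0796]
orientation: [3.14, -0.039, 0.021]
wrist_force: [7.5, -3.6, -0.4]
grip_width: 0.0206
gripper_force: 59.3
```

Emit:
drive_tool(commands=[[-0.2, 0.003, 0, 0, 0, 0, 0], [-0.2, 0.003, 0, 0, 0, 0, 0], [-0.2, 0.003, 0, 0, 0, 0, 0], [-0.2, 0.003, 0, -0.04, 0, 0, 0], [-0.2, 0.003, 0, -0.08, 0, 0, 0], [-0.2, -0.02, -0.03, -0.08, 0, 0, 0], [-0.2, -0.03, -0.07, -0.08, 0, 0, 0], [-0.2, -0.03, -0.11, -0.08, 0, 0, 0], [-0.2, -0.03, -0.15, -0.08, 0, 0, 0], [-0.2, -0.03, -0.18, -0.08, 0, 0, 0]])

```text
time: 36.9
ee_pos: [0.4076, 0.1947, 0.1577]
orientation: [-3.14, 0.038, -0.0]
wrist_force: [0.5, 1.0, -0.4]
grip_width: 0.0514
gripper_force: 0.0
```

Run:
```python
from h import *
s=manip.sense(); print(s['ee_pos'],s['orientation'],s['grip_width'])
barz('top',.045); barz('scene',.045)
p=manip.camera('top'); C=cloud(p); save(p,'t6.png')
m=(C[...,2]>.014)&(C[...,2]<.035)&(C[...,0]>.25)&(C[...,0]<.63)&(C[...,1]>.16)&(C[...,1]<.5)
t=C[m][:,:2]*1000; print(len(t),cv2.minAreaRect(t.astype(np.float32)))
```

```text
[0.40763509 0.1947273  0.15766916] [-3.14000436e+00  3.81974738e-02 -2.18202255e-05] 0.05135860891110567
top 290 [0.48  0.026 0.057] [0.578 0.064 0.082]
0.48 65 [0.0718 0.0785]
0.5 58 [0.0716 0.0761]
0.52 53 [0.0726 0.0754]
0.54 59 [0.0723 0.0788]
0.56 54 [0.0735 0.0775]
(array([530.,  46.]), 95, 34, 0.1, np.int32(287), 0.072)
(array([527., -97.]), 96, 34, -2.4, np.int32(288), 0.073)
scene 229 [0.503 0.032 0.055] [0.58  0.065 0.08 ]
0.5 51 [0.0727 0.077 ]
0.52 62 [0.0733 0.0769]
0.54 65 [0.0733 0.0775]
0.56 51 [0.0709 0.0753]
(array([538.,  53.]), 76, 36, -1.9, np.int32(217), 0.073)
643 ((427.0094299316406, 327.00189208984375), (229.80287170410156, 311.3851318359375), 4.981704235076904)
```

View pics/t6.png

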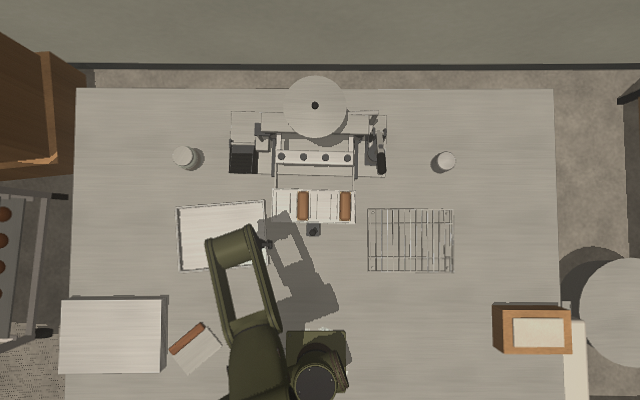

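The slide is out with both bars flat in their nests, at (303,206) and (345,206). The pan is unmoved around (223,236), its long side along y. I'll pick the left bar.

Emit:
drive_tool(commands=[[-0.3, 0.03, 0.03, -0.01, 0, 0, 0], [-0.3, 0.06, 0.065, -0.01, 0, 0, 0], [-0.3, 0.09, 0.1, -0.01, 0, 0, 0], [-0.3, 0.11, 0.13, 0, 0, 0, 0], [-0.3, 0.126, 0.148, 0.0, 0, 0, 0], [-0.3, 0.126, 0.148, 0, 0, 0, 0], [-0.3, 0.126, 0.148, 0.02, 0, 0, 0]])

```text
time: 37.63
ee_pos: [0.5341, 0.0381, 0.1397]
orientation: [3.141, -0.046, 0.01]
wrist_force: [0.8, -0.0, -0.1]
grip_width: 0.0555
gripper_force: 0.0
```

```bash
python3 -c "
from h import *
print(totool([.532,.0445,.057]).round(4), manip.sense()['grip_width'])"
```

```text
[-0.0028 -0.0063  0.0827] 0.05553711807891175
```

Emit:
drive_tool(commands=[[-0.3, -0.001, -0.003, 0.03, 0, 0, 0], [-0.3, -0.001, -0.003, 0.06, 0, 0, 0], [-0.3, -0.001, -0.003, 0.08, 0, 0, 0], [-0.3, -0.001, -0.003, 0.081, 0, 0, 0], [1, -0.001, -0.003, 0.081, 0, 0, 0], [1, -0.001, -0.003, 0.081, 0, 0, 0], [1, -0.001, -0.003, 0.081, 0, 0, 0], [1, -0.001, -0.003, 0.081, 0, 0, 0], [1, -0.001, -0.003, 0.081, 0, 0, 0]], grip_force=40)

```text
time: 38.38
ee_pos: [0.531, 0.0441, 0.0576]
orientation: [-3.141, 0.039, -0.004]
wrist_force: [-0.6, 0.0, -1.1]
grip_width: 0.0367
gripper_force: 43.1
```

Emit:
drive_tool(commands=[[1, 0, 0, -0.03, 0, 0, 0], [1, 0, 0, -0.06, 0, 0, 0], [1, 0, 0, -0.09, 0, 0, 0], [1, -0.03, -0.03, -0.09, 0, 0, 0], [1, -0.06, -0.07, -0.09, 0, 0, 0], [1, -0.09, -0.11, -0.09, 0, 0, 0], [1, -0.1, -0.15, -0.09, 0, 0, 0], [1, -0.1, -0.19, -0.09, 0, 0, 0], [1, -0.1, -0.23, -0.09, 0, 0, 0], [1, -0.1, -0.27, -0.09, 0, 0, 0]])

```text
time: 39.22
ee_pos: [0.4357, 0.3081, 0.1475]
orientation: [-3.141, 0.038, -0.002]
wrist_force: [1.0, -0.5, -1.0]
grip_width: 0.037
gripper_force: 43.1
```

Emit:
drive_tool(commands=[[1, 0, -0.04, 0, 0, 0, 0], [1, 0, -0.055, 0, 0, 0, 0], [1, 0, -0.055, 0.02, 0, 0, 0], [1, 0, -0.055, 0.04, 0, 0, 0], [1, 0, -0.055, 0.04, 0, 0, 0]])

```text
time: 39.63
ee_pos: [0.4355, 0.36, 0.1035]
orientation: [3.137, -0.037, -0.008]
wrist_force: [-1.6, -0.6, -0.4]
grip_width: 0.0368
gripper_force: 43.1
```

Emit:
drive_tool(commands=[[1, -0.002, -0.003, 0.03, 0, 0, 0], [1, -0.002, -0.003, 0.055, 0, 0, 0], [1, -0.002, -0.003, 0.07, 0, 0, 0], [1, -0.002, -0.003, 0.078, 0, 0, 0], [1, -0.002, -0.003, 0.082, 0, 0, 0], [1, -0.002, -0.003, 0.085, 0, 0, 0], [1, -0.002, -0.003, 0.085, 0, 0, 0]])

```text
time: 40.22
ee_pos: [0.4367, 0.3644, 0.022]
orientation: [-3.141, 0.039, -0.001]
wrist_force: [-0.0, -0.5, -0.1]
grip_width: 0.0372
gripper_force: 43.2
```

Emit:
drive_tool(commands=[[1, 0, 0, 0.003, 0, 0, 0], [1, 0, 0, 0.005, 0, 0, 0], [1, 0, 0, 0.006, 0, 0, 0], [1, 0, 0, 0.006, 0, 0, 0]])

```text
time: 40.55
ee_pos: [0.4361, 0.3643, 0.0156]
orientation: [-3.141, 0.039, -0.0]
wrist_force: [-0.2, 0.8, -0.4]
grip_width: 0.0372
gripper_force: 43.2
```

Emit:
drive_tool(commands=[[1, 0, 0, 0.001, 0, 0, 0], [1, 0, 0, 0.0015, 0, 0, 0], [-0.2, 0, 0, 0.001, 0, 0, 0], [-0.2, 0, 0, 0, 0, 0, 0], [-0.2, 0, 0, 0, 0, 0, 0], [-0.2, 0, 0, -0.04, 0, 0, 0], [-0.2, 0, 0, -0.08, 0, 0, 0], [-0.2, 0, 0, -0.12, 0, 0, 0], [-0.2, 0, 0.03, -0.14, 0, 0, 0], [-0.2, 0.01, 0.07, -0.14, 0, 0, 0]])

```text
time: 41.38
ee_pos: [0.4471, 0.2978, 0.1609]
orientation: [-3.134, 0.032, -0.015]
wrist_force: [1.6, 0.2, 0.5]
grip_width: 0.051
gripper_force: 0.0
```

Emit:
drive_tool(commands=[[-0.3, 0.01, 0.04, 0, 0, 0, 0], [-0.3, 0.02, 0.08, 0, 0, 0, 0], [-0.3, 0.03, 0.12, 0, 0, 0, 0], [-0.3, 0.04, 0.16, 0, 0, 0, 0], [-0.3, 0.05, 0.2, 0, 0, 0, 0], [-0.3, 0.06, 0.24, 0, 0, 0, 0], [-0.3, 0.07, 0.28, 0, 0, 0, 0], [-0.3, 0.08, 0.32, 0, 0, 0, 0], [-0.3, 0.09, 0.36, 0, 0, 0, 0], [-0.3, 0.09, 0.385, 0, 0, 0, 0]])

```text
time: 42.22
ee_pos: [0.5269, -0.0973, 0.1556]
orientation: [3.139, -0.042, 0.005]
wrist_force: [1.0, 0.1, 0.3]
grip_width: 0.0556
gripper_force: 0.0
```

Emit:
drive_tool(commands=[[-0.3, 0, 0, 0, 0, 0, 0], [-0.3, 0, 0, 0, 0, 0, 0]])

```text
time: 42.38
ee_pos: [0.5246, -0.0944, 0.1551]
orientation: [-3.141, 0.044, 0.001]
wrist_force: [-0.4, -0.2, -0.3]
grip_width: 0.0555
gripper_force: 0.0
```

```bash
python3 -c "
from h import *
print(totool([.530,-.096,.057]).round(4), manip.sense()['orientation'])
barz('scene',.36,.36,.5)
print([b for b in bars(manip.camera('top'),.075)])"
```

```text
[0.0055 0.0015 0.0981] [-3.14079306e+00  4.42873865e-02  8.09079907e-04]
scene 415 [0.391 0.348 0.015] [0.488 0.385 0.04 ]
0.38 45 [0.0269 0.0319]
0.4 87 [0.0307 0.0354]
0.42 87 [0.0304 0.0336]
0.44 86 [0.0309 0.0338]
0.46 83 [0.0305 0.0334]
0.48 27 [0.0264 0.0318]
(array([431., 380.]), 92, 34, -1.9, np.int32(393), 0.03)
[(array([852., 975.]), 380, 187, 6.2, np.int32(1125), -0.418), (array([437., 353.]), 94, 35, -1.4, np.int32(262), 0.031), (array([ 111., -729.]), 226, 142, -89.8, np.int32(1586), 0.099), (array([ 91., 426.]), 130, 26, -50.0, np.int32(323), 0.022)]
```

The first bar lies flat in the pan. Now the second.

Emit:
drive_tool(commands=[[-0.3, 0.005, 0.0015, 0.03, 0, 0, 0], [-0.3, 0.005, 0.0015, 0.06, 0, 0, 0], [-0.3, 0.005, 0.0015, 0.085, 0, 0, 0], [-0.3, 0.005, 0.0015, 0.097, 0, 0, 0], [-0.3, 0.005, 0.0015, 0.097, 0, 0, 0], [1, 0.005, 0.0015, 0.097, 0, 0, 0], [1, 0.005, 0.0015, 0.097, 0, 0, 0], [1, 0.005, 0.0015, 0.097, 0, 0, 0], [1, 0.005, 0.0015, 0.097, 0, 0, 0], [1, 0.005, 0.0015, 0.097, 0, 0, 0]])

```text
time: 43.32
ee_pos: [0.53, -0.0945, 0.0592]
orientation: [3.141, -0.038, 0.002]
wrist_force: [-0.4, 0.6, 0.3]
grip_width: 0.0367
gripper_force: 42.1
```

Emit:
drive_tool(commands=[[1, 0, 0, -0.03, 0, 0, 0], [1, 0, 0, -0.06, 0, 0, 0], [1, 0, 0, -0.1, 0, 0, 0], [1, -0.02, -0.03, -0.1, 0, 0, 0], [1, -0.04, -0.07, -0.1, 0, 0, 0], [1, -0.06, -0.11, -0.1, 0, 0, 0], [1, -0.08, -0.15, -0.1, 0, 0, 0], [1, -0.1, -0.19, -0.1, 0, 0, 0], [1, -0.1, -0.23, -0.1, 0, 0, 0], [1, -0.1, -0.27, -0.1, 0, 0, 0]])

```text
time: 44.15
ee_pos: [0.4347, 0.1711, 0.1592]
orientation: [-3.141, 0.04, -0.002]
wrist_force: [1.4, 0.5, -0.7]
grip_width: 0.0367
gripper_force: 42.1
```

Emit:
drive_tool(commands=[[1, 0, -0.04, 0, 0, 0, 0], [1, 0, -0.08, 0, 0, 0, 0], [1, 0, -0.09, 0.02, 0, 0, 0], [1, 0, -0.09, 0.05, 0, 0, 0], [1, 0, -0.09, 0.05, 0, 0, 0], [1, 0, -0.09, 0.05, 0, 0, 0]])

```text
time: 44.65
ee_pos: [0.4373, 0.2593, 0.1076]
orientation: [3.14, -0.038, -0.005]
wrist_force: [-0.4, 0.5, -0.4]
grip_width: 0.0367
gripper_force: 42.1
```

```bash
python3 -c "
from h import *
p=manip.camera('top');C=cloud(p)
m=(C[...,2]>.014)&(C[...,2]<.03)&(C[...,0]>.25)&(C[...,0]<.63)&(C[...,1]>.16)&(C[...,1]<.52)
t=C[m][:,:2]*1000; print(len(t),cv2.minAreaRect(t.astype(np.float32)))
print([b for b in bars(manip.camera('scene'),.033) if abs(b[0][1])<500])"
```

```text
540 ((397.0340576171875, 324.88311767578125), (288.2482604980469, 310.9562683105469), 4.439301013946533)
[(array([420., 232.]), 38, 36, 85.0, np.int32(113), 0.121), (array([437., 368.]), 96, 35, -1.9, np.int32(394), 0.03), (array([115., 407.]), 38, 27, -50.2, np.int32(134), 0.021)]
```

Emit:
drive_tool(commands=[[1, -0.002, 0, 0.03, 0, 0, 0], [1, -0.002, 0, 0.055, 0, 0, 0], [1, -0.002, 0, 0.072, 0, 0, 0], [1, -0.002, 0, 0.08, 0, 0, 0], [1, -0.002, 0, 0.085, 0, 0, 0], [1, -0.002, 0, 0.088, 0, 0, 0], [1, -0.002, 0, 0.089, 0, 0, 0], [1, -0.002, 0, 0.089, 0, 0, 0]])

```text
time: 45.42
ee_pos: [0.4375, 0.2601, 0.0202]
orientation: [-3.14, 0.039, -0.003]
wrist_force: [0.0, 0.0, 0.3]
grip_width: 0.0371
gripper_force: 42.1
```

Emit:
drive_tool(commands=[[1, 0, 0, 0.002, 0, 0, 0], [1, 0, 0, 0.0035, 0, 0, 0], [1, 0, 0, 0.0035, 0, 0, 0], [-0.2, 0, 0, 0.003, 0, 0, 0], [-0.2, 0, 0, 0.002, 0, 0, 0], [-0.2, 0, 0, 0.002, 0, 0, 0], [-0.2, 0, 0, -0.04, 0, 0, 0], [-0.2, 0, 0, -0.08, 0, 0, 0], [-0.2, 0, 0, -0.12, 0, 0, 0], [-0.2, 0, 0, -0.16, 0, 0, 0]])

```text
time: 46.25
ee_pos: [0.436, 0.2596, 0.1807]
orientation: [3.141, -0.039, -0.002]
wrist_force: [0.4, 1.3, -0.8]
grip_width: 0.0511
gripper_force: 0.0
```

Emit:
drive_tool(commands=[[-0.2, 0, 0.04, -0.02, 0, 0, 0], [-0.2, 0, 0.08, -0.04, 0, 0, 0], [-0.2, 0, 0.12, -0.06, 0, 0, 0], [-0.2, 0, 0.16, -0.06, 0, 0, 0], [-0.2, 0, 0.2, -0.06, 0, 0, 0], [-0.2, 0, 0.24, -0.06, 0, 0, 0], [-0.2, 0, 0.27, -0.06, 0, 0, 0], [-0.2, 0, 0.27, -0.06, 0, 0, 0], [-0.2, 0, 0.27, -0.06, 0, 0, 0]])

```text
time: 47.0
ee_pos: [0.4297, -0.0116, 0.2393]
orientation: [-3.141, 0.046, 0.0]
wrist_force: [-0.6, 0.1, 0.0]
grip_width: 0.0515
gripper_force: 0.0
```

Run:
```python
from h import *
p=manip.camera('top'); save(p,'t9.png'); C=cloud(p)
for b in bars(p,.033):
    if abs(b[0][1])<500: print(b)
barz('scene',.26,.36,.5); barz('scene',.365,.36,.5)
```

```text
(array([437., 362.]), 96, 34, -2.5, np.int32(257), 0.031)
(array([438., 260.]), 93, 34, -0.1, np.int32(254), 0.031)
(array([ 81., 438.]), 133, 27, -50.0, np.int32(322), 0.021)
scene 363 [0.392 0.243 0.013] [0.488 0.28  0.04 ]
0.38 34 [0.0272 0.0317]
0.4 77 [0.0311 0.0346]
0.42 78 [0.0303 0.035 ]
0.44 78 [0.0303 0.0344]
0.46 74 [0.0298 0.0339]
0.48 22 [0.0266 0.0307]
(array([432., 280.]), 90, 34, -2.1, np.int32(350), 0.03)
(array([432., 380.]), 92, 34, -0.9, np.int32(389), 0.03)
scene 411 [0.39  0.348 0.015] [0.489 0.384 0.041]
0.38 45 [0.0261 0.0318]
0.4 86 [0.0306 0.0337]
0.42 87 [0.0304 0.0341]
0.44 87 [0.0306 0.0347]
0.46 82 [0.0303 0.0335]
0.48 24 [0.0281 0.0335]
(array([432., 280.]), 90, 34, -2.1, np.int32(348), 0.03)
(array([431., 380.]), 92, 34, -1.9, np.int32(392), 0.03)
```

View pics/t9.png

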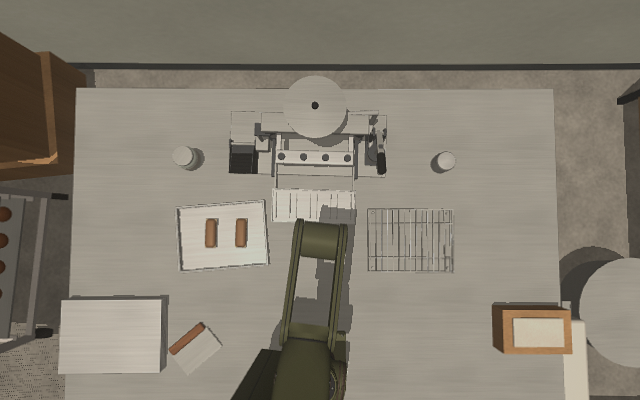

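Both bars lie flat in the pan, at (211,233) and (241,233). The slide is out, the rack is empty, the jar and dredger are undisturbed, and the robot is clear. I'm handing in.

```bash
python3 -c "
from station import manip
print(manip.hand_in())"
```

```text
the job is handed in; nothing more can be done
None
```

Job handed in at about 47 s: both bars from the rack were nested, the slide went home, the pump got three full strokes, and the pedal went to its stop. Both bars now lie flat in the sheet pan, and the jar and dredger are where they stood. One bar first landed on the slide's rim and had to be nudged flat into its nest.

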